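# Load and lock the feet of a washer-dryer stacking frame

## Task

Set every rubber foot that is lying on the worktop upright into a cup of its own in the grey stacking frame, any free cup will do, and only when all of them are in, use the screwdriver (not the fingers) to turn both cam discs clockwise as far as they go, so that each draws its clamp jaw fully in over the feet. Then put the screwdriver back upright in its wooden holder with the handle resting on the block, and leave the laundry things standing around the edge alone.

Things in the scene. Friction and masses are not known exactly. Their poses are not given: they have to be found in the camera images.
- frame: Grey stacking-kit frame, fixed to the worktop: plate 146 (x) by 330 (y) by 20 mm high; origin at the centre of its underside, z up, place and yaw vary. Four round cups 47 mm wide and 10 mm deep lie in a row at frame x = +20 mm, y = +114, +36, -36, -114 mm. The cam discs are at frame x = -42 mm, y = +75 (left) and -75 mm (right); the clamp jaws are on the far (+x) side of the cups
- cup1 (a point): centre of the floor of cup 1, 10 mm above the worktop (the plate's top is 20 mm); cups 1 to 4 from +y to -y, 1 and 2 under the left jaw, 3 and 4 under the right
- cup2 (a point): centre of the floor of cup 2, 10 mm above the worktop (the plate's top is 20 mm); cups 1 to 4 from +y to -y, 1 and 2 under the left jaw, 3 and 4 under the right
- cup3 (a point): centre of the floor of cup 3, 10 mm above the worktop (the plate's top is 20 mm); cups 1 to 4 from +y to -y, 1 and 2 under the left jaw, 3 and 4 under the right
- cup4 (a point): centre of the floor of cup 4, 10 mm above the worktop (the plate's top is 20 mm); cups 1 to 4 from +y to -y, 1 and 2 under the left jaw, 3 and 4 under the right
- foot1: Black rubber anti-vibration foot, 80 g, all alike: round flange 44 mm across and 8 mm thick below, upright stem 24 mm across above it, 48 mm high in all with a steel band at the stem's top; origin at the centre of the underside, z along the stem. Starts upright on the worktop. Three or four feet are present; None if absent. In a cup its origin is 10 mm above the worktop
- foot2: Black rubber anti-vibration foot, 80 g, all alike: round flange 44 mm across and 8 mm thick below, upright stem 24 mm across above it, 48 mm high in all with a steel band at the stem's top; origin at the centre of the underside, z along the stem. Starts upright on the worktop. Three or four feet are present; None if absent. In a cup its origin is 10 mm above the worktop
- foot3: Black rubber anti-vibration foot, 80 g, all alike: round flange 44 mm across and 8 mm thick below, upright stem 24 mm across above it, 48 mm high in all with a steel band at the stem's top; origin at the centre of the underside, z along the stem. Starts upright on the worktop. Three or four feet are present; None if absent. In a cup its origin is 10 mm above the worktop
- foot4: Black rubber anti-vibration foot, 80 g, all alike: round flange 44 mm across and 8 mm thick below, upright stem 24 mm across above it, 48 mm high in all with a steel band at the stem's top; origin at the centre of the underside, z along the stem. Starts upright on the worktop. Three or four feet are present; None if absent. In a cup its origin is 10 mm above the worktop
- disc_left: left steel cam disc, 34 mm across; origin at the centre of its top face, 32 mm above the worktop; z up; turns with the disc; x runs along the straight screwdriver slot, 16 mm long, 4.6 mm wide, 7 mm deep, centred; the blade has 0.2 rad of play in it. Two fixed steel cheeks, up to 30 mm above the worktop, run along frame x beside it, inner faces 18.5 mm from its centre
- disc_right: right steel cam disc, 34 mm across; origin at the centre of its top face, 32 mm above the worktop; z up; turns with the disc; x runs along the straight screwdriver slot, 16 mm long, 4.6 mm wide, 7 mm deep, centred; the blade has 0.2 rad of play in it. Two fixed steel cheeks, up to 30 mm above the worktop, run along frame x beside it, inner faces 18.5 mm from its centre
- cam_left (a joint): turn of the left cam disc, rad: 0 = released, 2.0 = fully locked against its stop; grows clockwise seen from above. Starts between 0 and 0.35 and stays where it is left; takes about 0.12 N m. At 0 the slot lies along frame x
- cam_right (a joint): turn of the right cam disc, rad: 0 = released, 2.0 = fully locked against its stop; grows clockwise seen from above. Starts between 0 and 0.35 and stays where it is left; takes about 0.12 N m. At 0 the slot lies along frame x
- jaw_left (a joint): travel of the left clamp jaw towards the cups, m: 0 = open, clear of the cups; 0.008 = drawn fully in over the flanges. Driven by its cam disc only, 4 mm per rad. A bar 22 by 132 by 8 mm, top 28.5 mm above the worktop, along two cups; its 8 mm bolt, top also 28.5 mm up, runs between these two cups to the disc
- jaw_right (a joint): travel of the right clamp jaw towards the cups, m: 0 = open, clear of the cups; 0.008 = drawn fully in over the flanges. Driven by its cam disc only, 4 mm per rad. A bar 22 by 132 by 8 mm, top 28.5 mm above the worktop, along two cups; its 8 mm bolt, top also 28.5 mm up, runs between these two cups to the disc
- driver: Flat-blade screwdriver, 120 g, 148 mm long, origin at the middle of the blade's tip, z along the shank towards the handle. Blade 12 mm wide along its x axis, 2.6 mm thick along y, 12 mm long; shank 9 mm across; black handle, square 26 by 26 mm with faces along its x and y, from 75 to 145 mm above the tip, centre of mass about 85 mm above it. Starts upright in the holder, blade down, at any yaw
- holder: Wooden screwdriver holder, fixed: block 60 by 60 by 80 mm high, origin at the centre of its underside; a square hole 16 by 16 mm goes right through from above
- holder_mouth (a point): centre of the holder's hole at its top face, 80 mm above the worktop. The handle's underside rests on the top face, so the tip of the stored screwdriver is 75 mm below this point
- detergent: white detergent bottle, 76 mm across, 170 mm high, origin under its centre; bystander
- dosing_cup: small white dosing cup, 60 mm across, 50 mm high, origin under its centre; bystander
- peg_box: empty grey box for pegs, 100 by 130 by 50 mm high, origin under its centre; bystander
- spray_tin: tin, 52 mm across, 140 mm high, origin under its centre; bystander
Not all that is in view belongs to the job. What is shaped like the foot3 but red is not meant. Of the things shaped like the driver, the black one is meant.

How it is judged:
By the outcome, as a careful person would: the job done as asked, in the order asked, and still so for the second after the job is handed in, with the robot touching nothing.
Of foot1, foot2, foot3, foot4 only 3 to 4 are there at a start; the rules pass over those that are not, and their reading is None.
At some moment in a run one of foot1, foot2, foot3, foot4 may be knocked a few centimetres aside while the robot is not near it.
It also fails if it takes over 208 s, if anything falls off the work surface, if the arm or the gripper's body presses on something with over 40 N, if the wrist force passes 120 N, or if a joint passes its speed limit or range.

## Robot

A 6-joint arm with a two-finger parallel gripper is mounted at the origin on the work surface. World frame = base frame: x ahead of the robot, y to its left, z up, the work surface at z = 0. Lengths are in m, angles in rad, forces in N, time in s.
With the tool pointing down it reaches from about 0.35 to 0.775 m from the base axis. Payload 5.5 kg.
Tool frame: the origin (TCP) lies midway between the tips of the shut fingers; the grasp point (between the pads) lies 19 mm behind it; z points along the fingers, x is the direction in which the jaws open and shut, and the axes are right-handed (so a half turn about z gives the same grasp; the last joint's range is limited). The gripper opens to 85 mm and grips with 20 to 120 N. Pads are 22 mm wide; open, the fingers measure 114 mm over their backs; the gripper's body (76 mm by 85 mm) begins 54 mm behind the grasp point. The pads swing forward as they close: fully open they stand 13 mm farther back than shut.
Start: joints at [-1.253, 0.313, 0.046, 1.304, 0, 1.431], TCP at [0.254, -0.516, 0.202] pointing down, gripper open.
Joint ranges: [-2.76, 2.76], [-0.86, 1.69], [-1.03, 1.26], [-2.2, 2.34], [-1.47, 1.5], [-3.14, 3.14]. Speed limits (rad/s): [2.57, 2.57, 3.14, 3.14, 3.14, 3.14].

## Interface

Orientations are given as a unit quaternion [w, x, y, z].
In Python, from workcell import env gives the robot as it stands.
- The arm moves only by the tool servo_tool, never from a script. Its argument "targets" is a list of rows, each an object with "xyz": the shift along the tool's x, y, z in m, a list of three; "twist": the turn, a rotation vector about the tool's x, y, z in rad, a list of three; "jaw": the opening, from 0 (shut) to 1 (fully open). A call has 1 to 12 rows; each row is the pose to reach, as a shift and turn from the pose commanded when the call began, along the tool's axes at that moment; what a row does not reach only later rows make up. A row lasts 1/12 s, in which the tool goes at most 41.7 mm and 7.16 degrees, less where a joint would pass 70% of its speed; a pose out of reach is approached as far as the arm can. A call with a gripper value outside its range is refused whole. The fingers move at their own pace and stop on an object; "squeeze" is the grip in N (left out, the last holds). Time passes only in rows, so rows that repeat a pose let the fingers close. It gives the time, the measured TCP pose, the force and the opening at its end, in the units of the state.
- env.get_state(): the state, without advancing time (a new reading comes with each control period).
- env.read_camera(name): name is "scene" or "top" or "wrist"; returns a dict with "color" (480x640x3 uint8, red, green, blue), "depth" (480x640 float32, m along the optical axis (not along the pixel's ray), 0 where there is no reading), "fx", "fy", "cx", "cy" (pixels), "eye" and "attitude" of the camera in the world. Camera axes: x right, y down, z forward; pixel columns grow to the right and rows downward; lengths in m; the calibration is good to about 2 mm. The wrist camera is an equidistant fisheye: a pixel r from the principal point sees the ray r / f radians off the axis. A picture is of the moment at which its call begins.
- env.hand_in(): hands the job in, once; it reports no verdict.
The state is a dict: "clock": time; "joint_pos": joint angles; "qvel": joint speeds; "tau": joint torques, N m; "tcp_pos": TCP position; "orientation": TCP orientation; "wrist_force": force on the tool from outside, world axes, zero at the start; "ft_torque": the same for the moment, N m; "finger_gap": finger opening in m.
Only numpy, scipy, OpenCV 4.12 (cv2) and the standard library are available. Lean on these libraries where they do the work, as an engineer would, in place of code of your own. Each camera call takes 0.05 s, during which the arm holds its last target. There are 200 camera calls.

## Working session

There is one attempt and no reset: what is moved stays moved. The work goes in short steps, Python scripts to look and compute and a tool call to move; the robot and the scene stay as the last step left them, time stands still between calls to the robot, and variables do not carry over. Pictures are saved under pics/ and viewed, about 12 in all and at most 16, crops included, and the job is handed in when it is done.

Besides the shell and the picture viewer there is one more tool, called after ">>>" as name(argument=value, ...), one argument or row to a line, values as JSON. servo_tool: Moves the arm, as the interface text tells. Its arguments: {"type":"object","properties":{"targets":{"type":"array","items":{"type":"object","properties":{"xyz":{"type":"array","items":{"type":"number"}},"twist":{"type":"array","items":{"type":"number"}},"jaw":{"type":"number"}}}},"squeeze":{"type":"number"}},"required":["targets"]}

```bash
ls; mkdir -p pics; cat > h.py <<'E'
import numpy as np, cv2
from workcell import env
from scipy.spatial.transform import Rotation as R
def rot(q): return R.from_quat([q[1],q[2],q[3],q[0]]).as_matrix()
def cam(n,f=None):
    c=env.read_camera(n)
    if f: cv2.imwrite('pics/'+f,c['color'][:,:,::-1])
    return c
def cloud(c):
    # world points from depth for pinhole cams
    v,u=np.mgrid[0:480,0:640]; d=c['depth']
    p=np.stack([(u-c['cx'])/c['fx']*d,(v-c['cy'])/c['fy']*d,d],-1)
    return p@rot(c['attitude']).T+np.array(c['eye'])
def ray(c,u,v,fish=False):
    x=np.array([u-c['cx'],v-c['cy']],float)
    if fish:
        x/=[c['fx'],c['fy']]; r=np.linalg.norm(x)+1e-12
        d=np.r_[x/r*np.sin(r),np.cos(r)]
    else: d=np.r_[x/[c['fx'],c['fy']],1]
    return rot(c['attitude'])@d
def onz(c,u,v,z,fish=False):
    d=ray(c,u,v,fish); e=np.array(c['eye']); return e+d*(z-e[2])/d[2]
E
python3 - <<'E'
from h import *
for n in ['top','scene','wrist']:
    c=cam(n,n+'0.png'); print(n,c['fx'],c['fy'],c['cx'],c['cy'],c['eye'],c['attitude'])
    np.save(n+'0.npy',c,allow_pickle=True)
print(env.get_state())
E
```

```text
pics
top 483.70551587695155 483.70551587695155 312.8766248337804 238.19956687922448 [0.42226677 0.00996397 1.62379904] [-0.04000883  0.71093186 -0.70101316  0.03944276]
scene 442.61776868542125 442.61776868542125 317.93303916874623 242.781795404041 [ 0.9928353  -0.79546566  0.72066624] [-0.45066713  0.86276801  0.19832499 -0.11488118]
wrist 371.64829954431775 371.64829954431775 317.09720431820745 237.08078153920653 [ 0.31350571 -0.48485066  0.37361953] [ 0.11024392  0.84196716 -0.5235742  -0.06933717]
{'clock': 0.15, 'joint_pos': array([-1.25259346e+00,  3.13822998e-01,  4.52464119e-02,  1.30361083e+00,
       -1.18043199e-05,  1.43121109e+00]), 'qvel': array([-0.00055272, -0.00258312,  0.00336699,  0.00159023,  0.00017095,
        0.00019168]), 'tau': array([ 1.30668599e-03, -4.81067240e+01,  2.98813784e+01,  1.38918878e-02,
       -5.54411019e-05, -2.31391959e-05]), 'tcp_pos': array([ 0.2539912 , -0.51538851,  0.20151918]), 'orientation': array([-4.41469792e-04,  8.49106693e-01, -5.28220919e-01, -5.37515301e-04]), 'wrist_force': array([-0.2477436 , -0.75310478,  0.45472166]), 'ft_torque': array([ 0.0319882 , -0.04658045, -0.01624586]), 'finger_gap': 0.08539100577480861}
```

View pics/top0.png

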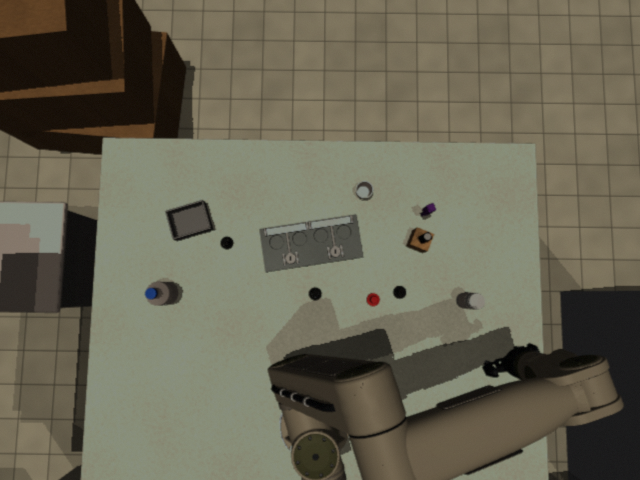

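View pics/scene0.png

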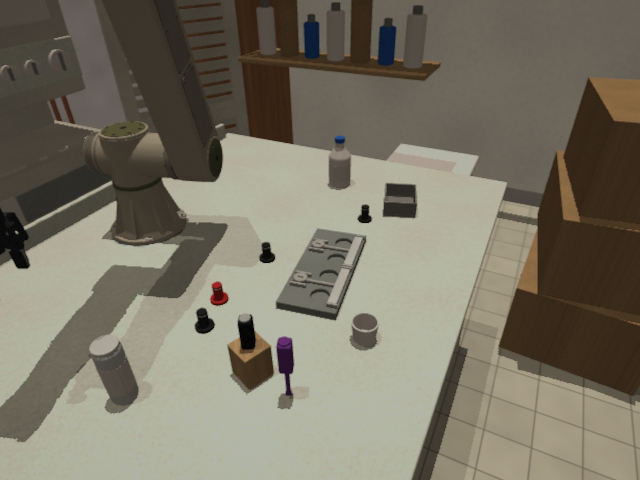

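The top view shows three black feet at (227,243), (315,294) and (400,292), a red decoy at (373,299), the frame around (312,243), and the black driver in its holder at (421,240). The purple driver at (428,211) is a decoy. The arm hides part of the table.

```bash
python3 - <<'E'
from h import *
c=np.load('top0.npy',allow_pickle=True).item(); P=cloud(c)
im=c['color']; hsv=cv2.cvtColor(im,cv2.COLOR_RGB2HSV)
print('table z',np.median(P[200:260,110:160,2]), np.median(P[300:330,190:230,2]))
# things by height
Z=P[...,2]; m=((Z>0.012)&(Z<0.25)).astype(np.uint8); m[:,:90]=0; m[330:]=0;m[:145]=0; m[:,535:]=0
n,l,s,ce=cv2.connectedComponentsWithStats(m)
for i in range(1,n):
    if s[i,4]<20: continue
    q=P[l==i]; t=q[:,2].max(); 
    top=q[q[:,2]>t-0.008]
    print(s[i],ce[i].round(1),'maxz',t.round(3),'topmed',(top.min(0)/2+top.max(0)/2).round(4),'n',len(top))
# frame
m2=((Z>0.012)&(Z<0.04)).astype(np.uint8); m2[:200]=0;m2[280:]=0;m2[:,:255]=0;m2[:,370:]=0
pts=P[m2>0][:,:2].astype(np.float32); r=cv2.minAreaRect(pts); print('frame',r,len(pts))
x=cv2.resize(im[195:315,215:455],None,fx=3.3,fy=3.3,interpolation=cv2.INTER_CUBIC)
cv2.imwrite('pics/crop0.png',x[:,:,::-1])
# black low feet
k=((hsv[...,2]<50)).astype(np.uint8); n,l,s,ce=cv2.connectedComponentsWithStats(k)
for i in range(1,n):
    if 30<s[i,4]<400 and ce[i][1]<400: print('black',s[i],ce[i].round(1),onz(c,*ce[i],0.03).round(4))
E
```

```text
table z -0.0009368013009197762 -0.000577807311381795
[355 181  18  18 143] [364.1 188.5] maxz 0.058 topmed [ 0.7641 -0.1526  0.0539] n 35
[165 200  48  41 488] [187.2 220. ] maxz 0.061 topmed [0.6572 0.4243 0.0572] n 26
[420 203  16  13 124] [427.9 209.4] maxz 0.155 topmed [ 0.6907 -0.351   0.1508] n 24
[ 259  215  104   57 3778] [310.5 243.6] maxz 0.04 topmed [0.5929 0.0291 0.0359] n 199
[406 228  28  25 464] [419.7 240. ] maxz 0.161 topmed [ 0.5982 -0.3348  0.1571] n 23
[221 237   9  10  57] [224.6 241.8] maxz 0.054 topmed [0.5852 0.3037 0.05  ] n 31
[145 282  33  24 643] [160.7 293.5] maxz 0.177 topmed [0.4134 0.4959 0.1733] n 49
[311 288   8  10  48] [314.3 293.5] maxz 0.053 topmed [0.4201 0.0047 0.0491] n 33
[396 289  10   7  57] [400.3 292. ] maxz 0.054 topmed [ 0.4289 -0.2749  0.0504] n 34
[456 293  29  17 409] [470.  300.7] maxz 0.149 topmed [ 0.406 -0.487  0.145] n 84
[367 296  11  10  64] [372.8 299.9] maxz 0.057 topmed [ 0.4021 -0.1875  0.0531] n 15
frame ((0.5804374814033508, -0.0011910498142242432), (0.1694711446762085, 0.3709219694137573), 9.59704875946045) 3830
black [167 202  35  36 228] [178.5 216.1] [0.67   0.4616 0.03  ]
black [175 202  39  38 164] [200.4 225.5] [0.6394 0.3872 0.03  ]
black [421 207  11   9  59] [425.3 211.6] [ 0.6966 -0.3613  0.03  ]
black [407 230  18  22  78] [413.3 243. ] [ 0.5909 -0.3203  0.03  ]
black [418 234  11   9  52] [422.1 238.8] [ 0.6052 -0.3497  0.03  ]
black [221 237  12  12 114] [226.6 242.4] [0.5841 0.2982 0.03  ]
black [165 282  13  22 175] [171.9 292.1] [0.418  0.4716 0.03  ]
black [394 286  12  12 116] [399.3 291.7] [ 0.4299 -0.2729  0.03  ]
black [309 288  12  12 116] [314.7 293.4] [0.4205 0.0039 0.03  ]
black [457 293  14  15 140] [463.  299.8] [ 0.4066 -0.481   0.03  ]
```

View pics/crop0.png

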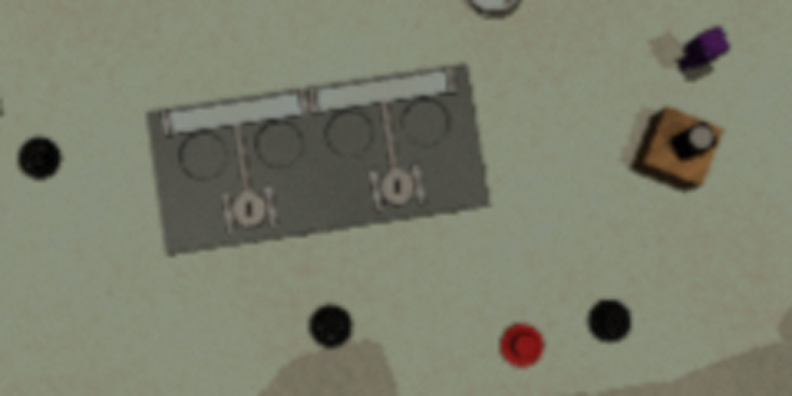

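The crop shows the frame corners at crop pixels (148,112), (467,65), (490,207) and (168,255). The cups are at (203,155), (279,144), (349,133) and (425,121), and the discs at (249,209) and (397,187). All four cups are empty.

```bash
cat >> h.py <<'E'
def plan(xyz,yaw=None):
    "shift/turn (tool axes) from commanded pose (taken = measured) to TCP xyz, tool-down, tool-x yaw (mod pi)"
    s=env.get_state(); M=rot(s['orientation']); y0=np.arctan2(M[1,0],M[0,0])
    sh=M.T@(np.array(xyz)-s['tcp_pos'])
    tw=0 if yaw is None else -((yaw-y0+np.pi/2)%np.pi-np.pi/2)
    print('shift',sh.round(4),'twist z',round(tw,4),'| yaw',y0.round(4),'tcp',s['tcp_pos'].round(4),'j6',s['joint_pos'][5].round(3),'t',round(s['clock'],2))
    return sh,tw
E
python3 - <<'E'
from h import *
c=np.load('top0.npy',allow_pickle=True).item(); 
cr=lambda u,v,z: onz(c,u/3.3+215-.35,v/3.3+195-.35,z)[:2]
co=[cr(*p,0.02) for p in [(148,112),(467,65),(490,207),(168,255)]]
ctr=np.mean(co,0); dy=(co[0]+co[3]-co[1]-co[2])/2; dx=(co[0]+co[1]-co[2]-co[3])/2
print('size',np.linalg.norm(dx),np.linalg.norm(dy),'ctr',ctr,'yaw',np.arctan2(-dy[0],dy[1]),np.arctan2(dx[1],dx[0]))
yaw=np.arctan2(-dy[0],dy[1]); Rm=np.array([[np.cos(yaw),-np.sin(yaw)],[np.sin(yaw),np.cos(yaw)]])
for y,p in zip([.114,.036,-.036,-.114],[(203,155),(279,144),(349,133),(425,121)]): print('cup',(ctr+Rm@[.02,y]).round(4),cr(*p,.02).round(4))
for y,p in zip([.075,-.075],[(249,209),(397,187)]): print('disc',(ctr+Rm@[-.042,y]).round(4),cr(*p,.032).round(4))
plan([0.584,0.298,.2],np.pi/2+yaw)
plan([0.43,-0.273,.15],np.pi/2+yaw)
E
```

```text
size 0.14630561016029067 0.3272527152041333 ctr [0.58734305 0.01804215] yaw 0.1619441170666546 0.16345785155159673
cup [0.5887 0.1338] [0.5901 0.1348]
cup [0.6013 0.0568] [0.6024 0.0582]
cup [ 0.6129 -0.0143] [ 0.6146 -0.0125]
cup [ 0.6255 -0.0912] [ 0.6279 -0.0893]
disc [0.5338 0.0853] [0.5353 0.0866]
disc [ 0.558  -0.0627] [ 0.5594 -0.061 ]
shift [-0.5838 -0.6555  0.0024] twist z 0.2958 | yaw -1.113 tcp [ 0.254  -0.5154  0.2015] j6 1.431 t 0.15
shift [-0.1396 -0.265   0.0518] twist z 0.2958 | yaw -1.113 tcp [ 0.254  -0.5154  0.2015] j6 1.431 t 0.15
```

View pics/wrist0.png

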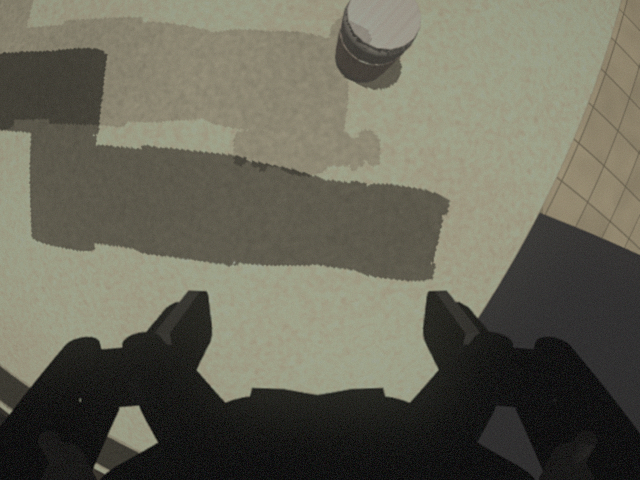

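The wrist view shows only the tin at (375,35), with no other foot near the start. I'll go to foot C first.

>>> servo_tool(
  targets=[
    {"xyz": [-0.14, -0.265, 0.052], "twist": [0, 0, 0.296], "jaw": 0.6},
    {"xyz": [-0.14, -0.265, 0.052], "twist": [0, 0, 0.296], "jaw": 0.6},
    {"xyz": [-0.14, -0.265, 0.052], "twist": [0, 0, 0.296], "jaw": 0.6},
    {"xyz": [-0.14, -0.265, 0.052], "twist": [0, 0, 0.296], "jaw": 0.6},
    {"xyz": [-0.14, -0.265, 0.052], "twist": [0, 0, 0.296], "jaw": 0.6},
    {"xyz": [-0.14, -0.265, 0.052], "twist": [0, 0, 0.296], "jaw": 0.6},
    {"xyz": [-0.14, -0.265, 0.052], "twist": [0, 0, 0.296], "jaw": 0.6},
    {"xyz": [-0.14, -0.265, 0.052], "twist": [0, 0, 0.296], "jaw": 0.6},
    {"xyz": [-0.14, -0.265, 0.052], "twist": [0, 0, 0.296], "jaw": 0.6},
    {"xyz": [-0.14, -0.265, 0.052], "twist": [0, 0, 0.296], "jaw": 0.6},
    {"xyz": [-0.14, -0.265, 0.052], "twist": [0, 0, 0.296], "jaw": 0.6},
  ],
)

```text
clock: 1.07
tcp_pos: [0.4298, -0.2737, 0.1502]
orientation: [0.0, 0.762, -0.648, 0.0]
wrist_force: [0.3, 0.6, 0.6]
finger_gap: 0.0516
```

```bash
python3 - <<'E'
from h import *
s=env.get_state(); print(s['tcp_pos'],s['joint_pos'],s['finger_gap'])
c=cam('wrist','w1.png'); np.save('w1.npy',c,allow_pickle=True)
c=cam('top','t1.png'); 
c=np.load('w1.npy',allow_pickle=True).item()
k=(c['color'].max(2)<45).astype(np.uint8); k[:, :]&=1
n,l,st,ce=cv2.connectedComponentsWithStats(k)
for i in range(1,n):
    if st[i,4]>150: print(st[i],ce[i].round(1),onz(c,*ce[i],.03,True).round(4))
E
```

```text
[ 0.42979567 -0.27365452  0.15024824] [-7.24331602e-01  2.09394429e-01 -2.21000380e-01  1.14020152e+00
 -4.67192710e-04  2.25562112e+00] 0.05162550874531312
[ 430    0   74   30 1365] [460.  11.] [ 0.6282 -0.3595  0.03  ]
[ 296  194   48   46 1164] [322.1 218. ] [ 0.4342 -0.2754  0.03  ]
[    5   283   626   197 69986] [318.3 412.6] [ 0.235  -0.3051  0.03  ]
```

View pics/w1.png

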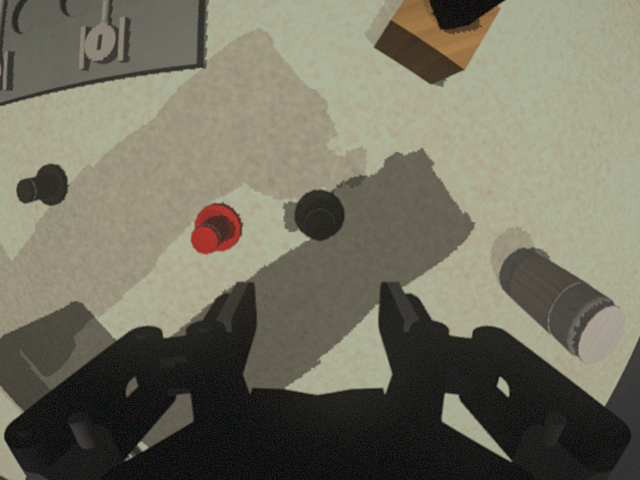

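The foot is right under the camera at (322,218), the red decoy is at (215,230), and another foot is at (42,185). Joint 6 is near its range limit, so I'll flip the grasp by half a turn. Gripping at each quarter will centre the foot.

>>> servo_tool(
  targets=[
    {"xyz": [0, -0.002, 0], "twist": [0, 0, -1.57], "jaw": 0.7},
    {"xyz": [0, -0.002, 0], "twist": [0, 0, -1.57], "jaw": 0.7},
    {"xyz": [0, -0.002, 0], "twist": [0, 0, -1.57], "jaw": 0.7},
    {"xyz": [0, -0.002, 0], "twist": [0, 0, -1.57], "jaw": 0.7},
    {"xyz": [0, -0.002, 0], "twist": [0, 0, -1.57], "jaw": 0.7},
    {"xyz": [0, -0.002, 0], "twist": [0, 0, -1.57], "jaw": 0.7},
    {"xyz": [0, -0.002, 0.03], "twist": [0, 0, -1.57], "jaw": 0.7},
    {"xyz": [0, -0.002, 0.06], "twist": [0, 0, -1.57], "jaw": 0.7},
    {"xyz": [0, -0.002, 0.09], "twist": [0, 0, -1.57], "jaw": 0.7},
    {"xyz": [0, -0.002, 0.115], "twist": [0, 0, -1.57], "jaw": 0.7},
    {"xyz": [0, -0.002, 0.125], "twist": [0, 0, -1.57], "jaw": 0.7},
    {"xyz": [0, -0.002, 0.125], "twist": [0, 0, -1.57], "jaw": 0.7},
  ],
)

```text
clock: 2.17
tcp_pos: [0.4292, -0.2724, 0.0222]
orientation: [-0.002, 0.999, 0.047, -0.002]
wrist_force: [-0.2, 0.5, 1.0]
finger_gap: 0.0593
```

>>> servo_tool(
  targets=[
    {"xyz": [0, 0, 0], "twist": [0, 0, -0.07], "jaw": 0.2},
    {"xyz": [0, 0, 0], "twist": [0, 0, -0.07], "jaw": 0.1},
    {"xyz": [0, 0, 0], "twist": [0, 0, -0.07], "jaw": 0.1},
    {"xyz": [0, 0, 0], "twist": [0, 0, -0.07], "jaw": 0.1},
    {"xyz": [0, 0, 0], "twist": [0, 0, -0.07], "jaw": 0.1},
    {"xyz": [0, 0, 0], "twist": [0, 0, -0.07], "jaw": 0.1},
    {"xyz": [0, 0, 0], "twist": [0, 0, -0.07], "jaw": 0.1},
    {"xyz": [0, 0, 0], "twist": [0, 0, -0.07], "jaw": 0.1},
  ],
  squeeze=20,
)

```text
clock: 2.83
tcp_pos: [0.432, -0.2728, 0.0253]
orientation: [0.0, 0.997, 0.08, 0.0]
wrist_force: [-0.1, -1.5, 0.1]
finger_gap: 0.0089
```

```bash
python3 - <<'E'
from h import *
s=env.get_state(); print(s['joint_pos'].round(3),s['finger_gap'],s['wrist_force'])
plan([0.432,-0.274,.025],.162)
c=cam('wrist','w2.png')
E
```

```text
[-0.72   0.317 -0.41   0.843 -0.     0.69 ] 0.008893446247427774 [-0.0805415  -1.48237316  0.06168902]
shift [-0.0002  0.0012  0.0003] twist z -0.0013 | yaw 0.1607 tcp [ 0.432  -0.2728  0.0253] j6 0.69 t 2.83
```

View pics/w2.png

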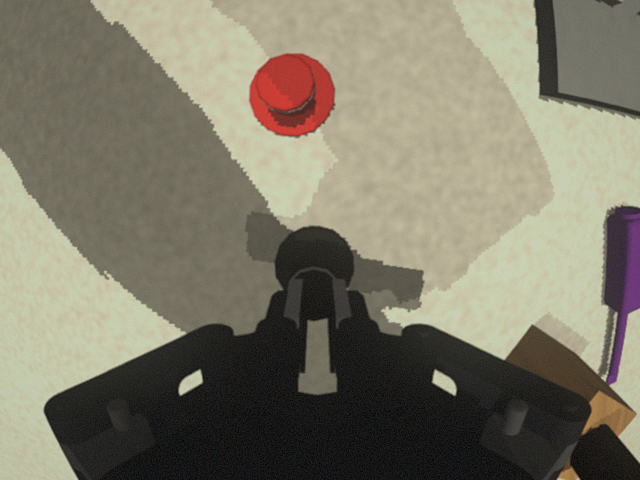

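The fingers closed at 8.9 mm without the stem between them. The foot stands in front of them, with its flange centre near (315,263). I'll measure it from this view and from the top view.

```bash
python3 - <<'E'
from h import *
c=env.read_camera('wrist'); print(c['eye'],rot(c['attitude']).round(3).tolist())
for u,v in [(315,263),(275,263),(355,263),(315,226)]: print(u,v,'depth',c['depth'][v,u],onz(c,u,v,.008,True).round(4))
t=env.read_camera('top')
k=((t['color'].max(2)<50)).astype(np.uint8); n,l,s,ce=cv2.connectedComponentsWithStats(k)
for i in range(1,n):
    if 30<s[i,4]<400 and ce[i][1]<400: print('black',s[i],ce[i].round(1),onz(t,*ce[i],0.02).round(4))
E
```

```text
[ 0.42221945 -0.20634382  0.19749757] [[0.987, 0.155, 0.043], [0.16, -0.953, -0.256], [0.001, 0.26, -0.966]]
315 263 depth 0.17213784 [ 0.4318 -0.271   0.008 ]
275 263 depth 0.20051695 [ 0.4104 -0.2746  0.008 ]
355 263 depth 0.2081198 [ 0.4531 -0.2676  0.008 ]
315 226 depth 0.20321544 [ 0.4285 -0.2508  0.008 ]
black [407 230  18  22  79] [413.4 243. ] [ 0.5918 -0.3226  0.02  ]
black [418 234  11   9  54] [422.1 238.6] [ 0.6069 -0.3518  0.02  ]
black [221 237  12  12 114] [226.6 242.4] [0.5851 0.3    0.02  ]
black [164 282  14  22 180] [171.9 292.1] [0.4181 0.4746 0.02  ]
black [309 288  12  12 117] [314.7 293.4] [0.4205 0.004  0.02  ]
black [459 293  12  15  97] [464.3 300.5] [ 0.4042 -0.4884  0.02  ]
black [402 359  26  43 137] [415.1 379.2] [ 0.1497 -0.324   0.02  ]
```

```bash
python3 - <<'E'
from h import *
a=cv2.imread('pics/w2.png')[215:415,215:415].astype(float)
a=np.clip(255*(a/255)**0.45,0,255).astype(np.uint8)
cv2.imwrite('pics/w2c.png',cv2.resize(a,None,fx=3,fy=3,interpolation=cv2.INTER_CUBIC))
c=env.read_camera('wrist'); print(c['depth'][240:400:8,316].round(3)); print(c['depth'][300,260:372:5].round(3))
E
```

```text
[0.196 0.196 0.182 0.17  0.162 0.158 0.16  0.161 0.163 0.163 0.165 0.22
 0.22  0.221 0.223 0.224 0.227 0.227 0.229 0.232]
[0.213 0.214 0.138 0.138 0.138 0.137 0.129 0.128 0.129 0.128 0.161 0.162
 0.162 0.162 0.128 0.129 0.129 0.129 0.136 0.138 0.136 0.138 0.213]
```

View pics/w2c.png

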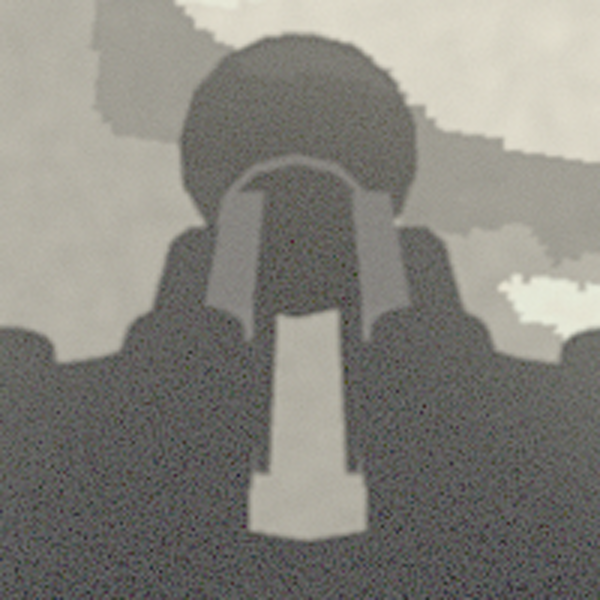

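```bash
python3 - <<'E'
from h import *
s=env.get_state(); print(s['tcp_pos'],s['finger_gap'],s['wrist_force'])
c=env.read_camera('wrist'); M=rot(c['attitude'])
def p(u,v):
    d=ray(c,u,v,True); z=d@M[:,2]; return (np.array(c['eye'])+d/z*c['depth'][v,u]).round(4)
for u,v in [(316,250),(316,258),(316,270),(316,280),(316,300),(316,318),(297,282),(297,300),(290,318),(338,282),(275,300),(316,340),(316,380)]: print(u,v,c['depth'][v,u].round(3),p(u,v))
E
```

```text
[ 0.43195797 -0.27271351  0.02520942] 0.00840510646236428 [-0.45613105  0.27714125 -0.58630691]
316 250 0.193 [ 0.4309 -0.2622  0.0127]
316 258 0.179 [ 0.4309 -0.2619  0.0271]
316 270 0.163 [ 0.4309 -0.2619  0.0438]
316 280 0.159 [ 0.4313 -0.2645  0.0491]
316 300 0.162 [ 0.4329 -0.2742  0.0483]
316 318 0.164 [ 0.4343 -0.2831  0.0482]
297 282 0.145 [ 0.4233 -0.2616  0.0616]
297 300 0.129 [ 0.4241 -0.2613  0.0789]
290 318 0.117 [ 0.4226 -0.2623  0.0912]
338 282 0.145 [ 0.4392 -0.259   0.0617]
275 300 0.137 [ 0.4161 -0.2664  0.071 ]
316 340 0.221 [ 4.407e-01 -3.231e-01 -1.000e-04]
316 380 0.229 [ 4.456e-01 -3.534e-01  3.000e-04]
```

```bash
python3 - <<'E'
from h import *
s=env.get_state()
c=env.read_camera('scene'); M=rot(c['attitude'])
def px(p):
    q=M.T@(np.array(p)-c['eye']); return int(q[0]/q[2]*c['fx']+c['cx']),int(q[1]/q[2]*c['fy']+c['cy'])
u,v=px(s['tcp_pos']); print(u,v)
a=c['color'][v-90:v+60,max(u-100,0):u+100][:,:,::-1].astype(float); u0=max(u-100,0)
a=np.clip(255*(a/255)**0.5,0,255).astype(np.uint8); a=cv2.resize(a,None,fx=4,fy=4,interpolation=cv2.INTER_CUBIC)
for dz in [0,.019]:
    p=s['tcp_pos']+[0,0,dz]; q=px(p); cv2.drawMarker(a,((q[0]-u0)*4,(q[1]-v+90)*4),(0,0,255),0,12)
cv2.imwrite('pics/s2.png',a)
E
```

```text
203 318
```

View pics/s2.png

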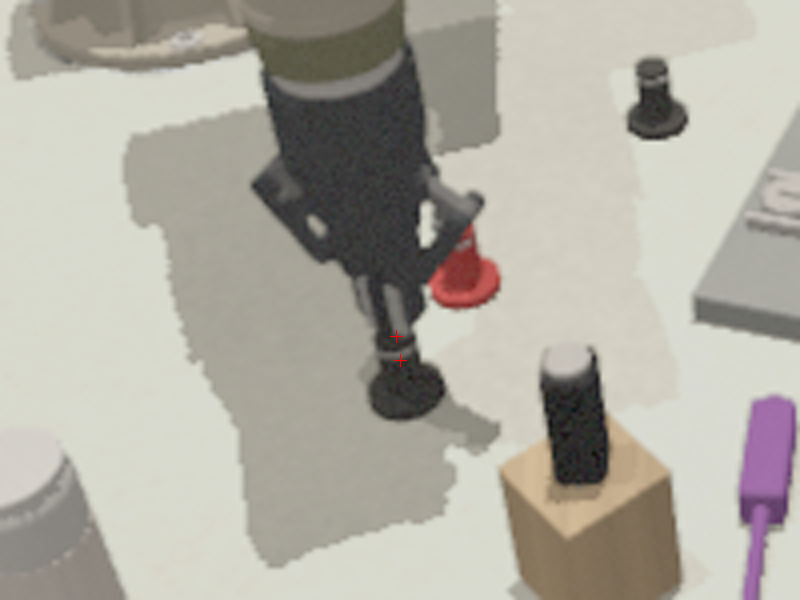

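The fingertips stop right at the stem's top, about 25–30 mm above where the reported TCP says they should be. I'll lift clear, set a 24 mm gap, and measure the real tip height.

>>> servo_tool(
  targets=[
    {"xyz": [0, 0, -0.04], "twist": [0, 0, 0], "jaw": 0.28},
    {"xyz": [0, 0, -0.06], "twist": [0, 0, 0], "jaw": 0.28},
    {"xyz": [0, 0, -0.06], "twist": [0, 0, 0], "jaw": 0.28},
    {"xyz": [0, 0, -0.06], "twist": [0, 0, 0], "jaw": 0.28},
    {"xyz": [0, 0, -0.06], "twist": [0, 0, 0], "jaw": 0.28},
  ],
)

```text
clock: 3.55
tcp_pos: [0.4317, -0.2725, 0.0847]
orientation: [-0.0, 0.997, 0.08, -0.0]
wrist_force: [-0.3, -0.4, -1.0]
finger_gap: 0.024
```

```bash
python3 - <<'E'
from h import *
s=env.get_state(); print(s['tcp_pos'],s['finger_gap'],s['wrist_force'])
c=cam('wrist','w3.png'); M=rot(c['attitude'])
v,u=np.mgrid[0:480,0:640]; x=(u-c['cx'])/c['fx']; y=(v-c['cy'])/c['fy']; r=np.hypot(x,y)+1e-9
d=np.stack([x/r*np.tan(r),y/r*np.tan(r),np.ones_like(r)],-1)*c['depth'][...,None]
P=d@M.T+c['eye']; T=rot(s['orientation']); Q=(P-s['tcp_pos'])@T
# tool-frame points near fingers
m=(abs(Q[...,1])<.02)&(abs(Q[...,0])<.06)&(Q[...,2]>-.08)&(Q[...,2]<.03)
q=Q[m]; 
h,e=np.histogram(q[:,2],bins=np.arange(-.08,.031,.005)); print(list(zip(e.round(3),h)))
for lo in np.arange(-.06,.02,.01):
    k=q[(q[:,2]>lo)&(q[:,2]<lo+.01)]
    if len(k): print(lo.round(2),'x',np.percentile(k[:,0],[0,25,75,100]).round(4),'y',k[:,1].min().round(4),k[:,1].max().round(4))
E
```

```text
[ 0.43165846 -0.27253706  0.0846612 ] 0.02403364521532082 [-0.32503114 -0.44375658 -1.01573686]
[(np.float64(-0.08), np.int64(1613)), (np.float64(-0.075), np.int64(852)), (np.float64(-0.07), np.int64(1046)), (np.float64(-0.065), np.int64(451)), (np.float64(-0.06), np.int64(562)), (np.float64(-0.055), np.int64(541)), (np.float64(-0.05), np.int64(497)), (np.float64(-0.045), np.int64(445)), (np.float64(-0.04), np.int64(343)), (np.float64(-0.035), np.int64(123)), (np.float64(-0.03), np.int64(2)), (np.float64(-0.025), np.int64(0)), (np.float64(-0.02), np.int64(0)), (np.float64(-0.015), np.int64(0)), (np.float64(-0.01), np.int64(0)), (np.float64(-0.005), np.int64(0)), (np.float64(0.0), np.int64(0)), (np.float64(0.005), np.int64(0)), (np.float64(0.01), np.int64(0)), (np.float64(0.015), np.int64(0)), (np.float64(0.02), np.int64(0)), (np.float64(0.025), np.int64(0))]
-0.06 x [-0.0246 -0.0144  0.0166  0.0268] y -0.0136 0.01
-0.05 x [-0.0247 -0.0153  0.0172  0.0271] y -0.0133 0.0096
-0.04 x [-0.0233 -0.0121  0.0149  0.0258] y -0.0135 0.009
-0.03 x [0.0131 0.0131 0.0131 0.0131] y -0.0098 -0.007
```

The real fingertips sit 32 mm behind the reported TCP, so I'll add that offset everywhere. Now I'll descend around the foot and grip it.

>>> servo_tool(
  targets=[
    {"xyz": [0, 0, 0], "twist": [0, 0, 0], "jaw": 0.65},
    {"xyz": [0, 0, 0], "twist": [0, 0, 0], "jaw": 0.65},
    {"xyz": [0, 0.001, 0.03], "twist": [0, 0, 0], "jaw": 0.65},
    {"xyz": [0, 0.001, 0.06], "twist": [0, 0, 0], "jaw": 0.65},
    {"xyz": [0, 0.001, 0.08], "twist": [0, 0, 0], "jaw": 0.65},
    {"xyz": [0, 0.001, 0.098], "twist": [0, 0, 0], "jaw": 0.65},
    {"xyz": [0, 0.001, 0.098], "twist": [0, 0, 0], "jaw": 0.1},
    {"xyz": [0, 0.001, 0.098], "twist": [0, 0, 0], "jaw": 0.1},
    {"xyz": [0, 0.001, 0.098], "twist": [0, 0, 0], "jaw": 0.1},
    {"xyz": [0, 0.001, 0.098], "twist": [0, 0, 0], "jaw": 0.1},
    {"xyz": [0, 0.001, 0.098], "twist": [0, 0, 0], "jaw": 0.1},
  ],
  squeeze=20,
)

```text
clock: 4.52
tcp_pos: [0.433, -0.2745, -0.0116]
orientation: [0.001, 0.997, 0.08, 0.001]
wrist_force: [-0.0, -0.2, -0.3]
finger_gap: 0.023
```

>>> servo_tool(
  targets=[
    {"xyz": [0, 0, 0], "twist": [0, 0, 0], "jaw": 0.65},
    {"xyz": [0, 0, 0], "twist": [0, 0, 0], "jaw": 0.65},
    {"xyz": [0, 0, 0], "twist": [0, 0, -1.0], "jaw": 0.65},
    {"xyz": [0, 0, 0], "twist": [0, 0, -1.0], "jaw": 0.65},
    {"xyz": [0, 0, 0], "twist": [0, 0, -1.0], "jaw": 0.65},
    {"xyz": [0, 0, 0], "twist": [0, 0, -1.0], "jaw": 0.65},
    {"xyz": [0, 0, 0], "twist": [0, 0, -1.0], "jaw": 0.65},
    {"xyz": [0, 0, 0], "twist": [0, 0, -1.0], "jaw": 0.65},
    {"xyz": [0, 0, 0], "twist": [0, 0, -1.0], "jaw": 0.65},
    {"xyz": [0, 0, 0], "twist": [0, 0, -1.0], "jaw": 0.65},
    {"xyz": [0, 0, 0], "twist": [0, 0, -1.0], "jaw": 0.65},
    {"xyz": [0, 0, 0], "twist": [0, 0, -1.0], "jaw": 0.65},
  ],
)

```text
clock: 5.52
tcp_pos: [0.4323, -0.274, -0.0125]
orientation: [0.0, 0.837, 0.547, 0.0]
wrist_force: [0.5, -0.9, -0.4]
finger_gap: 0.0551
```

>>> servo_tool(
  targets=[
    {"xyz": [0, 0, 0], "twist": [0, 0, -0.57], "jaw": 0.65},
    {"xyz": [0, 0, 0], "twist": [0, 0, -0.57], "jaw": 0.65},
    {"xyz": [0, 0, 0], "twist": [0, 0, -0.57], "jaw": 0.65},
    {"xyz": [0, 0, 0], "twist": [0, 0, -0.57], "jaw": 0.65},
    {"xyz": [0, 0, 0], "twist": [0, 0, -0.57], "jaw": 0.65},
    {"xyz": [0, 0, 0], "twist": [0, 0, -0.57], "jaw": 0.1},
    {"xyz": [0, 0, 0], "twist": [0, 0, -0.57], "jaw": 0.1},
    {"xyz": [0, 0, 0], "twist": [0, 0, -0.57], "jaw": 0.1},
    {"xyz": [0, 0, 0], "twist": [0, 0, -0.57], "jaw": 0.1},
    {"xyz": [0, 0, -0.04], "twist": [0, 0, -0.57], "jaw": 0.1},
    {"xyz": [0, 0, -0.06], "twist": [0, 0, -0.57], "jaw": 0.1},
    {"xyz": [0, 0, -0.06], "twist": [0, 0, -0.57], "jaw": 0.1},
  ],
  squeeze=25,
)

```text
clock: 6.52
tcp_pos: [0.4346, -0.2759, 0.0513]
orientation: [0.004, 0.649, 0.761, -0.0]
wrist_force: [0.4, -0.3, 0.4]
finger_gap: 0.0231
```

```bash
python3 - <<'E'
from h import *
s=env.get_state(); print(s['joint_pos'].round(3),s['finger_gap'],s['wrist_force'])
plan([0.6255+.001,-0.0912+.0015,.055],.162+np.pi/2)
t=cam('top','t3.png')
k=((t['color'].max(2)<50)).astype(np.uint8); n,l,s,ce=cv2.connectedComponentsWithStats(k)
for i in range(1,n):
    if 30<s[i,4]<400 and ce[i][1]<400: print('black',s[i],ce[i].round(1),onz(t,*ce[i],0.02).round(4))
E
```

```text
[-0.722  0.291 -0.374  0.899 -0.    -0.88 ] 0.023142446318818167 [ 0.41164327 -0.3201877   0.43730163]
shift [ 0.1536  0.2189 -0.0036] twist z -0.0033 | yaw 1.7295 tcp [ 0.4346 -0.2759  0.0513] j6 -0.88 t 6.52
black [175 201  39  40 175] [200.4 225.3] [0.6416 0.3894 0.02  ]
black [167 202  35  36 236] [178.4 216.1] [0.6716 0.4646 0.02  ]
black [407 230  18  22  78] [413.3 243. ] [ 0.592  -0.3224  0.02  ]
black [418 234  11   9  54] [422.2 238.6] [ 0.607  -0.3521  0.02  ]
black [221 237  12  12 115] [226.5 242.4] [0.5852 0.3001 0.02  ]
black [165 282  14  22 182] [171.9 292. ] [0.4183 0.4745 0.02  ]
black [309 288  12  12 117] [314.7 293.4] [0.4205 0.004  0.02  ]
black [461 293  10  15  48] [465.8 302.2] [ 0.3985 -0.4932  0.02  ]
black [399 362  29  46 146] [414.  383.8] [ 0.1352 -0.3204  0.02  ]
```

Foot C is gripped and centred. Next I'll carry it just past cup 4, so that the wrist camera looks straight down on the frame.

>>> servo_tool(
  targets=[
    {"xyz": [0.03, 0.03, -0.02], "twist": [0, 0, 0], "jaw": 0.1},
    {"xyz": [0.15, 0.285, -0.03], "twist": [0, 0, 0], "jaw": 0.1},
    {"xyz": [0.15, 0.285, -0.03], "twist": [0, 0, 0], "jaw": 0.1},
    {"xyz": [0.15, 0.285, -0.03], "twist": [0, 0, 0], "jaw": 0.1},
    {"xyz": [0.15, 0.285, -0.03], "twist": [0, 0, 0], "jaw": 0.1},
    {"xyz": [0.15, 0.285, -0.03], "twist": [0, 0, 0], "jaw": 0.1},
    {"xyz": [0.15, 0.285, -0.03], "twist": [0, 0, 0], "jaw": 0.1},
    {"xyz": [0.15, 0.285, -0.03], "twist": [0, 0, 0], "jaw": 0.1},
    {"xyz": [0.15, 0.285, -0.03], "twist": [0, 0, 0], "jaw": 0.1},
    {"xyz": [0.15, 0.285, -0.03], "twist": [0, 0, 0], "jaw": 0.1},
    {"xyz": [0.15, 0.285, -0.03], "twist": [0, 0, 0], "jaw": 0.1},
  ],
)

```text
clock: 7.48
tcp_pos: [0.6881, -0.0799, 0.075]
orientation: [-0.002, 0.648, 0.761, -0.001]
wrist_force: [-0.6, 0.4, -1.5]
finger_gap: 0.0233
```

```bash
python3 - <<'E'
from h import *
s=env.get_state(); print(s['joint_pos'].round(3),s['tcp_pos'],s['qvel'].max())
c=cam('wrist','w4.png'); np.save('w4.npy',c,allow_pickle=True)
E
```

```text
[-0.231  0.601  0.181  1.155 -0.    -0.391] [ 0.68811051 -0.07987184  0.07495447] 0.002372249714328256
```

View pics/w4.png

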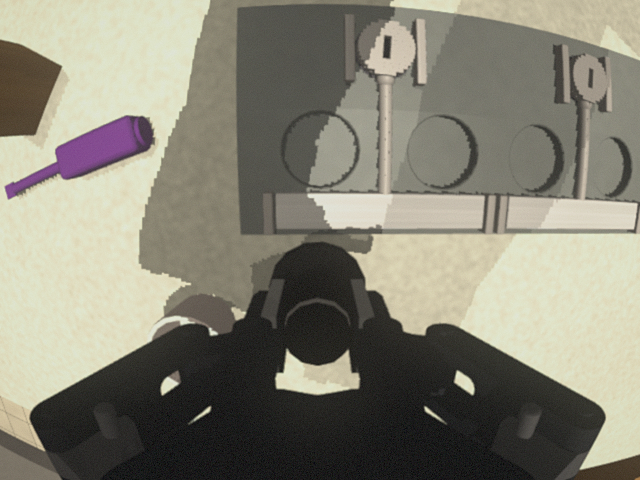

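The view is straight down. Cup 4 is at (320,149), cup 3 at (442,150), the right disc at (387,48), and the left disc at (590,77). I'll fit the frame pose from these.

```bash
cat >> h.py <<'E'
def wcloud(c):
    v,u=np.mgrid[0:480,0:640]; x=(u-c['cx'])/c['fx']; y=(v-c['cy'])/c['fy']; r=np.hypot(x,y)+1e-9
    d=np.stack([x/r*np.tan(r),y/r*np.tan(r),np.ones_like(r)],-1)*c['depth'][...,None]
    return d@rot(c['attitude']).T+c['eye']
def fit2(A,B):
    "rigid 2D: B = R A + t ; returns yaw,t,residuals"
    A=np.array(A);B=np.array(B);a=A-A.mean(0);b=B-B.mean(0)
    y=np.arctan2((a[:,0]*b[:,1]-a[:,1]*b[:,0]).sum(),(a*b).sum()); Rm=np.array([[np.cos(y),-np.sin(y)],[np.sin(y),np.cos(y)]])
    t=B.mean(0)-Rm@A.mean(0); return y,t,B-(A@Rm.T+t),Rm
E
python3 - <<'E'
from h import *
c=np.load('w4.npy',allow_pickle=True).item(); P=wcloud(c); Z=P[...,2]
print('plate z',Z[90,280],Z[215,260],'cup floor',Z[150,320],Z[152,445],'disc',Z[48,375],'table',Z[300,100])
# disc slots and centres by depth: disc top pts z .029-.035
w=lambda u,v,z: onz(c,u,v,z,True)[:2]
def circ(pts,z):
    q=np.array([w(*p,z) for p in pts]); A=np.c_[2*q,np.ones(len(q))]; s=np.linalg.lstsq(A,(q**2).sum(1),rcond=None)[0]
    return s[:2],np.sqrt(s[2]+s[:2]@s[:2])
g=cv2.cvtColor(c['color'],cv2.COLOR_RGB2GRAY)
c4=circ([(281,149),(359,149),(320,110),(320,188),(293,122),(347,176)],.02)
c3=circ([(407,150),(477,150),(442,115),(442,188)],.02)
print(c4,c3)
m=((Z>.0295)&(Z<.036)).astype(np.uint8); m[120:]=0
n,l,s,ce=cv2.connectedComponentsWithStats(m)
D=[]
for i in range(1,n):
    if s[i,4]>300:
        q=P[l==i][:,:2].astype(np.float32); cc,r=cv2.minEnclosingCircle(q); print(s[i],cc,r,np.median(Z[l==i])); D.append(cc)
F=[(.02,-.114),(.02,-.036)]; G=[c4[0],c3[0]]
for d in D:
    F.append((-.042,.075 if d[1]>0.02 else -.075)); G.append(d)
y,t,res,Rm=fit2(F,G); print('yaw',y,'t',t,'res',res.round(4).tolist())
for yy in [.114,.036,-.036,-.114]: print('cup',(t+Rm@[.02,yy]).round(4))
E
```

```text
plate z 0.020669087150357784 0.020333455955743318 cup floor 0.01036005085167932 0.009633284507264084 disc 0.032606491311341995 table 0.0007439641641255601
(array([ 0.62961193, -0.08578731]), np.float64(0.02367775854071056)) (array([ 0.6166712 , -0.00917567]), np.float64(0.023594452876840775))
[344  14  12  67 592] (0.5657252073287964, -0.0785648375749588) 0.021069208160042763 0.03042618135686756
[ 358   18   69   68 2985] (0.5612365007400513, -0.04934525489807129) 0.025600111111998558 0.0321854624047353
[561  44   9  60 356] (0.5410603284835815, 0.06894795596599579) 0.02126568928360939 0.03043880481437633
[ 12  49  28  71 395] (0.6017175316810608, -0.3157281279563904) 0.02666296996176243 0.03266908927992629
[ 571   53   41   59 1611] (0.5362077951431274, 0.0978740006685257) 0.025852171704173088 0.03211250168983404
yaw 0.2624485345999207 t [ 0.59400485 -0.01576828] res [[-0.0133, 0.0349], [-0.006, 0.0362], [-0.0072, 0.0205], [-0.0117, 0.0498], [0.0071, 0.0232], [0.0288, -0.2166], [0.0022, 0.0521]]
cup [0.5837 0.0995]
cup [0.604  0.0242]
cup [ 0.6227 -0.0453]
cup [ 0.6429 -0.1207]
```

```bash
python3 - <<'E'
from h import *
c=np.load('w4.npy',allow_pickle=True).item(); P=wcloud(c); Z=P[...,2]
w=lambda u,v,z: onz(c,u,v,z,True)[:2]
# held foot: stem top points & flange
print('stem top z',Z[335,317],Z[350,317],'flange z',Z[255,317])
zt=Z[335,317]; m=(abs(Z-zt)<.004); m[:300]=0;m[370:]=0;m[:,280:];m[:,:285]=0;m[:,350:]=0
q=P[m][:,:2]; print(len(q),q.min(0),q.max(0)); cc,r=cv2.minEnclosingCircle(q.astype(np.float32)); print('stem',cc,r)
print(env.get_state()['tcp_pos'])
F=[(.02,-.114),(.02,-.036),(-.042,-.075),(-.042,.075)]
G=[(0.62961,-0.08579),(0.61667,-0.00918),w(387,48,.032),w(590,77,.032)]
y,t,res,Rm=fit2(F,G); print('yaw',y,'t',t,'res',res.round(4).tolist())
for yy in [.114,.036,-.036,-.114]: print('cup',(t+Rm@[.02,yy]).round(4))
for yy in [.075,-.075]: print('disc',(t+Rm@[-.042,yy]).round(4))
for a,b in [((388,37),(386,58)),((592,69),(588,87))]:
    d=w(*a,.032)-w(*b,.032); print('slot yaw',np.arctan(d[1]/d[0]),'cam',y-np.arctan(d[1]/d[0]))
E
```

```text
stem top z 0.13630010640921383 0.1366876829141876 flange z 0.095978484948191
3234 [ 0.67734056 -0.08953909] [ 0.70185671 -0.06506158]
stem (0.6914551854133606, -0.07781476527452469) 0.014441191218793392
[ 0.68784701 -0.08048477  0.0754949 ]
yaw 0.16904288460807448 t [0.59103139 0.02328901] res [[-0.0003, -0.0001], [-0.0001, -0.0003], [0.0006, 0.0003], [-0.0002, 0.0001]]
cup [0.5916 0.139 ]
cup [0.6047 0.0621]
cup [ 0.6168 -0.0088]
cup [ 0.6299 -0.0857]
disc [0.537  0.0902]
disc [ 0.5622 -0.0577]
slot yaw 0.056183876751535126 cam 0.11285900785653935
slot yaw -0.15668194534399693 cam 0.3257248299520714
```

The frame fit residuals are below 1 mm: yaw 0.169, cams at about 0.11 (left) and 0.33 (right). I'll move over cup 4, staying just above the jaws, and check from close by.

>>> servo_tool(
  targets=[
    {"xyz": [0.001, -0.03, 0], "twist": [0, 0, 0], "jaw": 0.1},
    {"xyz": [0.001, -0.06, 0.01], "twist": [0, 0, 0], "jaw": 0.1},
    {"xyz": [0.001, -0.06, 0.03], "twist": [0, 0, 0], "jaw": 0.1},
    {"xyz": [0.001, -0.06, 0.05], "twist": [0, 0, 0], "jaw": 0.1},
    {"xyz": [0.001, -0.06, 0.05], "twist": [0, 0, 0], "jaw": 0.1},
    {"xyz": [0.001, -0.06, 0.05], "twist": [0, 0, 0], "jaw": 0.1},
    {"xyz": [0.001, -0.06, 0.05], "twist": [0, 0, 0], "jaw": 0.1},
  ],
)

```text
clock: 8.12
tcp_pos: [0.6302, -0.0897, 0.0282]
orientation: [0.0, 0.649, 0.761, 0.0]
wrist_force: [-1.0, 0.5, -0.3]
finger_gap: 0.0231
```

```bash
python3 - <<'E'
from h import *
s=env.get_state(); print(s['tcp_pos'],s['wrist_force'])
c=cam('wrist','w5.png'); np.save('w5.npy',c,allow_pickle=True)
a=c['color'][180:360,200:440,::-1].astype(float); a=np.clip(255*(a/255)**0.5,0,255).astype(np.uint8)
cv2.imwrite('pics/w5c.png',cv2.resize(a,None,fx=3.3,fy=3.3,interpolation=cv2.INTER_CUBIC))
E
```

```text
[ 0.63024095 -0.08972574  0.02824356] [-1.01637999  0.4530227  -0.30115418]
```

View pics/w5c.png

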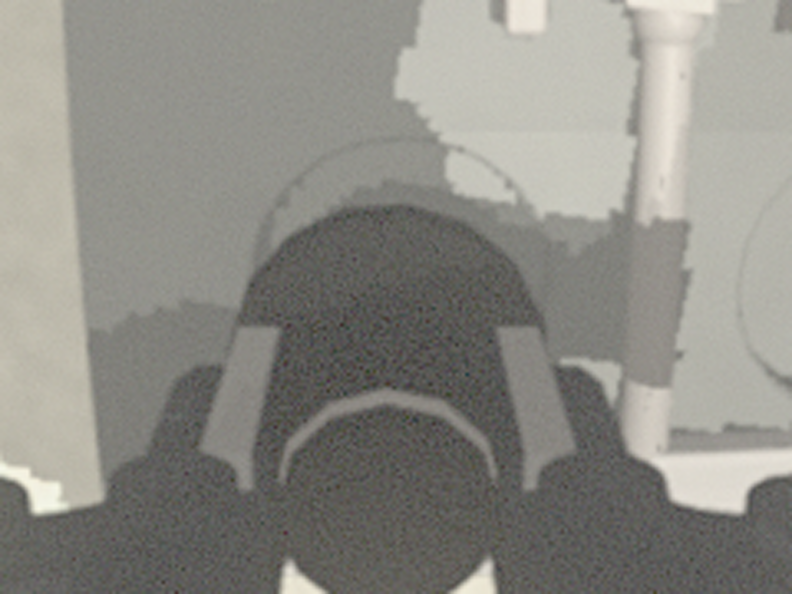

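The crop shows the flange's near edge at (390,205) and the cup rim at (405,135). The cup looks a bit to the right of the foot. I'll compute both circles.

```bash
python3 - <<'E'
from h import *
c=np.load('w5.npy',allow_pickle=True).item(); P=wcloud(c)
def circ(pts,z,r=None):
    q=np.array([onz(c,u/3.3+200-.35,v/3.3+180-.35,z,True)[:2] for u,v in pts])
    if r:
        from scipy.optimize import least_squares
        f=least_squares(lambda p:np.hypot(*(q-p).T)-r,q.mean(0)+[.02,0]); return f.x.round(4),f.fun.round(4)
s=env.get_state(); print('stem top z',P[337,317],P[330,317],'flange',P[262,317],P[275,317])
print('cup',circ([(405,135),(330,158),(275,212),(258,250),(480,158),(530,205)],.02,.0235))
for z in [.038,.041,.045,.049]: print('flange',z,circ([(390,205),(320,222),(270,258),(245,300),(460,222),(505,258),(530,285)],z,.022))
print('stem',circ([(390,390),(330,412),(290,460),(450,412),(485,450)],.0905,.012), 'tcp',s['tcp_pos'])
E
```

```text
stem top z [ 0.63104533 -0.0878988   0.0889955 ] [ 0.6279716  -0.08839116  0.08955399] flange [ 0.61754106 -0.09009661  0.04904858] [ 0.62012602 -0.08967489  0.05785308]
cup (array([ 0.6292, -0.0855]), array([ 0.0005, -0.0001, -0.0003, -0.    , -0.0001, -0.0003]))
flange 0.038 (array([ 0.6335, -0.0872]), array([ 0.0001, -0.0001,  0.0001,  0.    , -0.    , -0.0004,  0.0004]))
flange 0.041 (array([ 0.6328, -0.0873]), array([ 0.0002, -0.    ,  0.    , -0.0002,  0.    , -0.0004,  0.0002]))
flange 0.045 (array([ 0.6318, -0.0875]), array([ 0.0004,  0.0001, -0.    , -0.0004,  0.0001, -0.0005, -0.    ]))
flange 0.049 (array([ 0.6308, -0.0876]), array([ 0.0005,  0.0002, -0.0001, -0.0006,  0.0002, -0.0006, -0.0003]))
stem (array([ 0.6282, -0.088 ]), array([ 0.0008, -0.    , -0.0007, -0.0001, -0.0007])) tcp [ 0.63095087 -0.0896582   0.02868226]
```

>>> servo_tool(
  targets=[
    {"xyz": [0.0025, -0.0025, 0], "twist": [0, 0, 0], "jaw": 0.1},
    {"xyz": [0.0025, -0.0025, 0.008], "twist": [0, 0, 0], "jaw": 0.1},
    {"xyz": [0.0025, -0.0025, 0.016], "twist": [0, 0, 0], "jaw": 0.1},
    {"xyz": [0.0025, -0.0025, 0.024], "twist": [0, 0, 0], "jaw": 0.1},
    {"xyz": [0.0025, -0.0025, 0.024], "twist": [0, 0, 0], "jaw": 0.1},
    {"xyz": [0.0025, -0.0025, 0.024], "twist": [0, 0, 0], "jaw": 0.1},
  ],
)

```text
clock: 8.67
tcp_pos: [0.6269, -0.0868, 0.0021]
orientation: [-0.0, 0.648, 0.761, -0.0]
wrist_force: [0.0, -0.8, -2.0]
finger_gap: 0.0232
```

The foot went below the plate top with no force, so it's in cup 4. I'll seat it, open and lift.

>>> servo_tool(
  targets=[
    {"xyz": [0, 0, 0.004], "twist": [0, 0, 0], "jaw": 0.1},
    {"xyz": [0, 0, 0.004], "twist": [0, 0, 0], "jaw": 0.1},
    {"xyz": [0, 0, 0.004], "twist": [0, 0, 0], "jaw": 0.5},
    {"xyz": [0, 0, 0.004], "twist": [0, 0, 0], "jaw": 0.5},
    {"xyz": [0, 0, 0.004], "twist": [0, 0, 0], "jaw": 0.5},
    {"xyz": [0, 0, -0.03], "twist": [0, 0, 0], "jaw": 0.5},
    {"xyz": [0, 0, -0.06], "twist": [0, 0, 0], "jaw": 0.5},
    {"xyz": [0, 0, -0.09], "twist": [0, 0, 0], "jaw": 0.5},
    {"xyz": [0, 0, -0.09], "twist": [0, 0, 0], "jaw": 0.5},
    {"xyz": [0, 0, -0.09], "twist": [0, 0, 0], "jaw": 0.5},
  ],
)

```text
clock: 9.5
tcp_pos: [0.6293, -0.0872, 0.0961]
orientation: [0.003, 0.648, 0.761, 0.001]
wrist_force: [-0.5, 0.2, -0.1]
finger_gap: 0.0427
```

```bash
cat >> h.py <<'E'
def blacks():
    t=env.read_camera('top')
    k=((t['color'].max(2)<50)).astype(np.uint8); n,l,s,ce=cv2.connectedComponentsWithStats(k)
    for i in range(1,n):
        if 80<s[i,4]<170 and ce[i][1]<340 and abs(s[i,2]-s[i,3])<3: print('black',s[i],ce[i].round(1),onz(t,*ce[i],0.03).round(4))
E
python3 - <<'E'
from h import *
blacks(); s=env.get_state(); print(s['tcp_pos'],s['finger_gap'])
c=cam('wrist','w6.png'); P=wcloud(c); m=(P[...,2]>.053)&(P[...,2]<.062)&(np.hypot(P[...,0]-.629,P[...,1]+.087)<.03)
q=P[m][:,:2]; print('foot top in cup',q.min(0),q.max(0),(q.min(0)+q.max(0))/2,np.median(P[m][:,2]))
plan([0.423,0.0025,.06],.169+np.pi/2)
E
```

```text
black [221 237  12  12 116] [226.5 242.4] [0.5841 0.2984 0.03  ]
black [457 293  14  15 149] [463.  299.7] [ 0.4068 -0.4811  0.03  ]
[ 0.62784895 -0.08688379  0.09417712] 0.042709357820199585
foot top in cup [ 0.61640106 -0.09677928] [ 0.64050661 -0.07263021] [ 0.62845384 -0.08470474] 0.05845275399872482
shift [ 0.1205 -0.1871  0.033 ] twist z -0.0087 | yaw 1.7311 tcp [ 0.6269 -0.0866  0.0929] j6 -0.424 t 9.6
```

Foot C is seated: its top is at z=0.0585, centred on the cup. Next is foot B.

>>> servo_tool(
  targets=[
    {"xyz": [0.114, -0.15, 0], "twist": [0, 0, 0], "jaw": 0.6},
    {"xyz": [0.114, -0.15, 0], "twist": [0, 0, 0], "jaw": 0.6},
    {"xyz": [0.114, -0.15, 0], "twist": [0, 0, 0], "jaw": 0.6},
    {"xyz": [0.114, -0.15, 0], "twist": [0, 0, 0], "jaw": 0.6},
    {"xyz": [0.114, -0.15, 0], "twist": [0, 0, 0], "jaw": 0.6},
    {"xyz": [0.114, -0.15, 0], "twist": [0, 0, 0], "jaw": 0.6},
    {"xyz": [0.114, -0.15, 0], "twist": [0, 0, 0], "jaw": 0.6},
    {"xyz": [0.114, -0.15, 0], "twist": [0, 0, 0], "jaw": 0.6},
  ],
)

```text
clock: 10.27
tcp_pos: [0.4614, 0.0017, 0.0927]
orientation: [0.0, 0.648, 0.761, -0.0]
wrist_force: [0.4, 0.0, 0.9]
finger_gap: 0.051
```

```bash
cat >> h.py <<'E'
def feet():
    "stem tops standing on the worktop, wrist view -> list of centres (wrist world coords)"
    c=env.read_camera('wrist'); P=wcloud(c); Z=P[...,2]
    m=((Z>.043)&(Z<.053)&(c['color'].max(2)<110)).astype(np.uint8); n,l,s,ce=cv2.connectedComponentsWithStats(m)
    for i in range(1,n):
        if s[i,4]>150:
            q=P[l==i]; lo,hi=q.min(0),q.max(0)
            print('top',((lo+hi)/2)[:2].round(4),'size',(hi-lo)[:2].round(4),'med',np.median(q,0).round(4),'px',ce[i].round(0),s[i,4])
B=np.array([.0024,.0018])  # wrist coords minus TCP coords at yaw 1.73
E
python3 - <<'E'
from h import *
feet(); plan([.42,.004,.09],.169+np.pi/2)
E
```

```text
top [0.4226 0.0071] size [0.0243 0.0242] med [0.4219 0.0072 0.0484] px [334. 185.] 1268
top [ 0.6206 -0.0847] size [0.0092 0.0225] med [ 0.6186 -0.0824  0.0478] px [180. 414.] 211
top [0.6979 0.4564] size [0.0205 0.0582] med [0.6979 0.4586 0.0473] px [626. 463.] 154
shift [ 0.0092 -0.0409  0.0028] twist z -0.0091 | yaw 1.7307 tcp [0.4619 0.0014 0.0928] j6 -0.331 t 10.32
```

>>> servo_tool(
  targets=[
    {"xyz": [0.0105, -0.0405, 0.01], "twist": [0, 0, 0], "jaw": 0.65},
    {"xyz": [0.0105, -0.0405, 0.03], "twist": [0, 0, 0], "jaw": 0.65},
    {"xyz": [0.0105, -0.0405, 0.06], "twist": [0, 0, 0], "jaw": 0.65},
    {"xyz": [0.0105, -0.0405, 0.09], "twist": [0, 0, 0], "jaw": 0.65},
    {"xyz": [0.0105, -0.0405, 0.105], "twist": [0, 0, 0], "jaw": 0.65},
    {"xyz": [0.0105, -0.0405, 0.105], "twist": [0, 0, 0], "jaw": 0.1},
    {"xyz": [0.0105, -0.0405, 0.105], "twist": [0, 0, 0], "jaw": 0.1},
    {"xyz": [0.0105, -0.0405, 0.105], "twist": [0, 0, 0], "jaw": 0.1},
    {"xyz": [0.0105, -0.0405, 0.105], "twist": [0, 0, 0], "jaw": 0.1},
    {"xyz": [0.0105, -0.0405, 0.07], "twist": [0, 0, 0], "jaw": 0.1},
    {"xyz": [0.0105, -0.0405, 0.035], "twist": [0, 0, 0], "jaw": 0.1},
    {"xyz": [0.0105, -0.0405, 0.035], "twist": [0, 0, 0], "jaw": 0.1},
  ],
)

```text
clock: 11.32
tcp_pos: [0.4244, 0.0049, 0.0647]
orientation: [0.005, 0.648, 0.761, 0.003]
wrist_force: [1.0, 0.0, -0.7]
finger_gap: 0.023
```

```bash
python3 - <<'E'
from h import *
plan([.6144,-.0106,.045],.169+np.pi/2); blacks()
c=env.read_camera('wrist'); P=wcloud(c); s=env.get_state(); t=s['tcp_pos']; m=(P[...,2]>t[2]+.055)&(P[...,2]<t[2]+.066)&(np.hypot(P[...,0]-t[0],P[...,1]-t[1])<.018)
q=P[m]; lo,hi=np.percentile(q,[1,99],axis=0); print(lo,hi,(lo+hi)/2-t)
E
```

```text
shift [-0.0455  0.1849  0.0217] twist z -0.0087 | yaw 1.7311 tcp [0.4244 0.0049 0.0647] j6 -0.338 t 11.32
black [337 224  14  15 158] [343.4 231.5] [ 0.626  -0.0886  0.03  ]
black [221 237  12  12 116] [226.5 242.4] [0.5841 0.2984 0.03  ]
black [457 293  15  15 155] [463.2 299.6] [ 0.407  -0.4817  0.03  ]
[ 0.41087551 -0.01051565  0.11613441] [0.43532086 0.0191152  0.12631055] [ 0.00110826 -0.00096371  0.0605079 ]
```

```bash
python3 - <<'E'
from h import *
env.read_camera('wrist');env.read_camera('wrist')
plan([.6144,-.0106,.045],.169+np.pi/2)
E
```

```text
shift [-0.0472  0.1899  0.0135] twist z -0.0088 | yaw 1.731 tcp [0.4194 0.0057 0.0584] j6 -0.338 t 11.52
```

>>> servo_tool(
  targets=[
    {"xyz": [-0.047, 0.19, 0], "twist": [0, 0, -0.009], "jaw": 0.1},
    {"xyz": [-0.047, 0.19, 0], "twist": [0, 0, -0.009], "jaw": 0.1},
    {"xyz": [-0.047, 0.19, 0], "twist": [0, 0, -0.009], "jaw": 0.1},
    {"xyz": [-0.047, 0.19, 0], "twist": [0, 0, -0.009], "jaw": 0.1},
    {"xyz": [-0.047, 0.19, 0], "twist": [0, 0, -0.009], "jaw": 0.1},
    {"xyz": [-0.047, 0.19, 0.02], "twist": [0, 0, -0.009], "jaw": 0.1},
    {"xyz": [-0.047, 0.19, 0.03], "twist": [0, 0, -0.009], "jaw": 0.1},
    {"xyz": [-0.047, 0.19, 0.03], "twist": [0, 0, -0.009], "jaw": 0.1},
    {"xyz": [-0.047, 0.19, 0.03], "twist": [0, 0, -0.009], "jaw": 0.1},
    {"xyz": [-0.047, 0.19, 0.03], "twist": [0, 0, -0.009], "jaw": 0.1},
  ],
)

```text
clock: 12.35
tcp_pos: [0.6129, -0.0101, 0.028]
orientation: [-0.001, 0.645, 0.764, -0.001]
wrist_force: [-0.0, -0.3, -0.4]
finger_gap: 0.0234
```

```bash
cat >> h.py <<'E'
def chk(cup):
    "held foot over cup: flange near edge and cup near rim along centre column, tool-frame"
    s=env.get_state(); c=env.read_camera('wrist'); P=wcloud(c); T=rot(s['orientation']); Q=(P-s['tcp_pos'])@T
    fb=s['tcp_pos'][2]+.0125
    m=(abs(P[...,2]-fb-.008)<.003)&(abs(Q[...,0])<.03)&(abs(Q[...,1])<.03)
    q=Q[m]; print('flange top ymin',np.percentile(q[:,1],1).round(4),'x',np.percentile(q[:,0],[1,99]).round(4),'-> centre y',(np.percentile(q[:,1],1)+.022).round(4),len(q))
    d=T.T@(np.r_[cup,0.02]-s['tcp_pos']); print('cup in tool',d.round(4),s['wrist_force'].round(1))
E
python3 - <<'E'
from h import *
env.read_camera('wrist'); plan([.6144,-.0106,-.003],.169+np.pi/2)
chk([.6168,-.0088])
E
```

```text
shift [-0.0005  0.0007  0.0317] twist z 0.0003 | yaw 1.7401 tcp [ 0.6136 -0.0102  0.0287] j6 -0.317 t 12.4
flange top ymin -0.0193 x [-0.0174  0.021 ] -> centre y 0.0027 2265
cup in tool [0.0008 0.0034 0.0087] [0.4 0.1 0.2]
```

>>> servo_tool(
  targets=[
    {"xyz": [-0.0006, 0.0007, 0.008], "twist": [0, 0, 0], "jaw": 0.1},
    {"xyz": [-0.0006, 0.0007, 0.016], "twist": [0, 0, 0], "jaw": 0.1},
    {"xyz": [-0.0006, 0.0007, 0.024], "twist": [0, 0, 0], "jaw": 0.1},
    {"xyz": [-0.0006, 0.0007, 0.024], "twist": [0, 0, 0], "jaw": 0.1},
    {"xyz": [-0.0006, 0.0007, 0.024], "twist": [0, 0, 0], "jaw": 0.1},
  ],
)

```text
clock: 12.87
tcp_pos: [0.6142, -0.0107, 0.0031]
orientation: [-0.001, 0.645, 0.764, -0.001]
wrist_force: [-0.3, 0.7, -0.4]
finger_gap: 0.0232
```

>>> servo_tool(
  targets=[
    {"xyz": [0, 0, 0.005], "twist": [0, 0, 0], "jaw": 0.1},
    {"xyz": [0, 0, 0.005], "twist": [0, 0, 0], "jaw": 0.1},
    {"xyz": [0, 0, 0.005], "twist": [0, 0, 0], "jaw": 0.5},
    {"xyz": [0, 0, 0.005], "twist": [0, 0, 0], "jaw": 0.5},
    {"xyz": [0, 0, 0.005], "twist": [0, 0, 0], "jaw": 0.5},
    {"xyz": [0, 0, -0.03], "twist": [0, 0, 0], "jaw": 0.5},
    {"xyz": [0, 0, -0.06], "twist": [0, 0, 0], "jaw": 0.5},
    {"xyz": [0, 0, -0.09], "twist": [0, 0, 0], "jaw": 0.5},
    {"xyz": [0, 0, -0.09], "twist": [0, 0, 0], "jaw": 0.5},
    {"xyz": [0, 0, -0.09], "twist": [0, 0, 0], "jaw": 0.5},
  ],
)

```text
clock: 13.7
tcp_pos: [0.6172, -0.0111, 0.0969]
orientation: [0.002, 0.645, 0.764, 0.001]
wrist_force: [-0.2, 1.1, -1.0]
finger_gap: 0.0426
```

```bash
python3 - <<'E'
from h import *
c=cam('wrist','w7.png'); P=wcloud(c); m=(P[...,2]>.053)&(P[...,2]<.062)&(np.hypot(P[...,0]-.616,P[...,1]+.009)<.03)
q=P[m][:,:2]; print('foot top in cup3',(q.min(0)+q.max(0))/2,np.median(P[m][:,2]))
blacks(); plan([.62,.297,.095],.169+np.pi/2)
E
```

```text
foot top in cup3 [ 0.61689602 -0.00880313] 0.05848171059506946
black [221 237  12  12 116] [226.5 242.4] [0.5841 0.2984 0.03  ]
black [457 293  14  15 150] [463.  299.7] [ 0.4068 -0.4811  0.03  ]
shift [ 0.3025  0.057  -0.0013] twist z 0.0002 | yaw 1.74 tcp [ 0.6148 -0.0108  0.0937] j6 -0.317 t 13.8
```

Foot B is seated in cup 3. Foot A is next.

>>> servo_tool(
  targets=[
    {"xyz": [0.302, 0.057, 0], "twist": [0, 0, 0], "jaw": 0.65},
    {"xyz": [0.302, 0.057, 0], "twist": [0, 0, 0], "jaw": 0.65},
    {"xyz": [0.302, 0.057, 0], "twist": [0, 0, 0], "jaw": 0.65},
    {"xyz": [0.302, 0.057, 0], "twist": [0, 0, 0], "jaw": 0.65},
    {"xyz": [0.302, 0.057, 0], "twist": [0, 0, 0], "jaw": 0.65},
    {"xyz": [0.302, 0.057, 0], "twist": [0, 0, 0], "jaw": 0.65},
    {"xyz": [0.302, 0.057, 0], "twist": [0, 0, 0], "jaw": 0.65},
    {"xyz": [0.302, 0.057, 0], "twist": [0, 0, 0], "jaw": 0.65},
    {"xyz": [0.302, 0.057, 0], "twist": [0, 0, 0], "jaw": 0.65},
    {"xyz": [0.302, 0.057, 0], "twist": [0, 0, 0], "jaw": 0.65},
    {"xyz": [0.302, 0.057, 0], "twist": [0, 0, 0], "jaw": 0.65},
  ],
)

```text
clock: 14.72
tcp_pos: [0.6198, 0.2953, 0.0927]
orientation: [-0.0, 0.645, 0.764, -0.001]
wrist_force: [-0.1, -0.3, -0.4]
finger_gap: 0.0555
```

```bash
python3 - <<'E'
from h import *
env.read_camera('wrist'); feet(); plan([.5865,.2985,-.0125],.169+np.pi/2)
E
```

```text
top [0.429  0.4848] size [0.0528 0.0503] med [0.4389 0.4694 0.0481] px [600.  43.] 730
top [0.5887 0.3071] size [0.0235 0.0242] med [0.5883 0.3068 0.0485] px [343. 199.] 1247
top [0.6161 0.4143] size [0.0456 0.1217] med [0.6178 0.3978 0.0482] px [474. 267.] 1014
top [0.6417 0.4849] size [0.0894 0.0387] med [0.6391 0.4868 0.0478] px [557. 308.] 704
shift [ 0.0095 -0.0326  0.1061] twist z -0.0018 | yaw 1.738 tcp [0.6204 0.2946 0.0935] j6 0.16 t 14.82
```

>>> servo_tool(
  targets=[
    {"xyz": [0.016, -0.032, 0.01], "twist": [0, 0, 0], "jaw": 0.48},
    {"xyz": [0.016, -0.032, 0.03], "twist": [0, 0, 0], "jaw": 0.48},
    {"xyz": [0.016, -0.032, 0.06], "twist": [0, 0, 0], "jaw": 0.48},
    {"xyz": [0.016, -0.032, 0.09], "twist": [0, 0, 0], "jaw": 0.48},
    {"xyz": [0.016, -0.032, 0.106], "twist": [0, 0, 0], "jaw": 0.48},
    {"xyz": [0.016, -0.032, 0.106], "twist": [0, 0, 0], "jaw": 0.1},
    {"xyz": [0.016, -0.032, 0.106], "twist": [0, 0, 0], "jaw": 0.1},
    {"xyz": [0.016, -0.032, 0.106], "twist": [0, 0, 0], "jaw": 0.1},
    {"xyz": [0.016, -0.032, 0.106], "twist": [0, 0, 0], "jaw": 0.1},
    {"xyz": [0.016, -0.032, 0.07], "twist": [0, 0, 0], "jaw": 0.1},
    {"xyz": [0.016, -0.032, 0.035], "twist": [0, 0, 0], "jaw": 0.1},
    {"xyz": [0.016, -0.032, 0.035], "twist": [0, 0, 0], "jaw": 0.1},
  ],
)

```text
clock: 15.82
tcp_pos: [0.5917, 0.3088, 0.0686]
orientation: [0.003, 0.645, 0.764, 0.006]
wrist_force: [2.1, 2.0, 0.7]
finger_gap: 0.0231
```

```bash
python3 - <<'E'
from h import *
for i in range(3): env.read_camera('wrist')
print(env.get_state()['finger_gap']); plan([.5892,.1372,.0285],.169+np.pi/2); plan([.6023,.0603,.0285],.169+np.pi/2)
E
```

```text
0.022931196989145627
shift [-0.1679 -0.027   0.0324] twist z 0.0001 | yaw 1.7399 tcp [0.5874 0.3072 0.0611] j6 0.192 t 15.97
shift [-0.2459 -0.027   0.0323] twist z 0.0001 | yaw 1.7399 tcp [0.5874 0.3072 0.0611] j6 0.192 t 15.97
```

>>> servo_tool(
  targets=[
    {"xyz": [-0.168, -0.027, 0], "twist": [0, 0, 0], "jaw": 0.1},
    {"xyz": [-0.168, -0.027, 0], "twist": [0, 0, 0], "jaw": 0.1},
    {"xyz": [-0.168, -0.027, 0], "twist": [0, 0, 0], "jaw": 0.1},
    {"xyz": [-0.168, -0.027, 0], "twist": [0, 0, 0], "jaw": 0.1},
    {"xyz": [-0.168, -0.027, 0], "twist": [0, 0, 0], "jaw": 0.1},
    {"xyz": [-0.168, -0.027, 0.02], "twist": [0, 0, 0], "jaw": 0.1},
    {"xyz": [-0.168, -0.027, 0.032], "twist": [0, 0, 0], "jaw": 0.1},
    {"xyz": [-0.168, -0.027, 0.032], "twist": [0, 0, 0], "jaw": 0.1},
    {"xyz": [-0.168, -0.027, 0.032], "twist": [0, 0, 0], "jaw": 0.1},
    {"xyz": [-0.168, -0.027, 0.032], "twist": [0, 0, 0], "jaw": 0.1},
  ],
)

```text
clock: 16.8
tcp_pos: [0.5878, 0.1369, 0.0272]
orientation: [-0.0, 0.645, 0.764, -0.0]
wrist_force: [0.6, 0.6, -1.1]
finger_gap: 0.023
```

```bash
python3 - <<'E'
from h import *
env.read_camera('wrist'); plan([.5892,.1372,-.003],.169+np.pi/2)
chk([.5916,.1390])
# recheck cup1 rim from this view: floor points
c=env.read_camera('wrist'); np.save('w8.npy',c,allow_pickle=True)
a=c['color'][150:330,220:440,::-1].astype(float); a=np.clip(255*(a/255)**0.5,0,255).astype(np.uint8)
cv2.imwrite('pics/w8c.png',cv2.resize(a,None,fx=3.3,fy=3.3,interpolation=cv2.INTER_CUBIC))
E
```

```text
shift [-0.      0.0009  0.0306] twist z 0.0007 | yaw 1.7405 tcp [0.5883 0.1371 0.0276] j6 -0.074 t 16.85
flange top ymin -0.0169 x [-0.0157  0.0189] -> centre y 0.0051 1890
cup in tool [0.0014 0.0036 0.0076] [ 0.1 -0.  -0.4]
```

View pics/w8c.png

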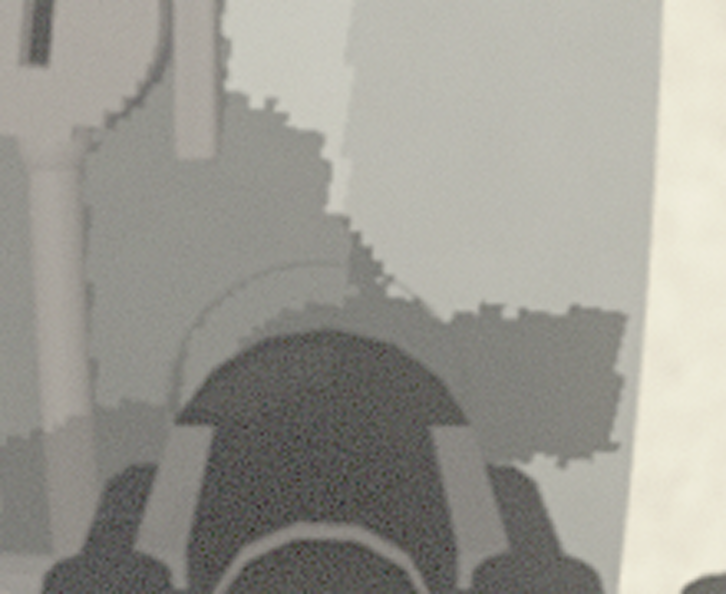

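The crop shows the cup rim's top at (320,262), the flange's top at (325,330), and an empty cup. I'll fit both circles again.

```bash
python3 - <<'E'
from h import *
from scipy.optimize import least_squares
c=np.load('w8.npy',allow_pickle=True).item(); s=env.get_state(); T=rot(s['orientation'])
def circ(pts,z,r):
    q=np.array([onz(c,u/3.3+220-.35,v/3.3+150-.35,z,True) for u,v in pts]); q=((q-s['tcp_pos'])@T)[:,:2]
    f=least_squares(lambda p:np.hypot(*(q-p).T)-r,q.mean(0)+[0,.02]); return f.x.round(4),f.fun.round(4)
print('cup',circ([(320,262),(250,285),(195,340),(177,390),(440,318)],.02,.0235))
for z in [.040,.048]: print('flange',circ([(325,330),(260,345),(215,380),(180,425),(385,345),(430,375),(465,420)],z,.022))
E
```

```text
cup (array([0.0023, 0.0037]), array([ 0.0005, -0.0001, -0.0003,  0.    , -0.0003]))
flange (array([0.002, 0.007]), array([ 0.0005,  0.0002, -0.0005, -0.    ,  0.    , -0.0003, -0.0001]))
flange (array([0.002 , 0.0048]), array([ 0.0008,  0.0004, -0.0006, -0.0005,  0.0002, -0.0004, -0.0006]))
```

>>> servo_tool(
  targets=[
    {"xyz": [0, -0.002, 0.008], "twist": [0, 0, 0], "jaw": 0.1},
    {"xyz": [0, -0.002, 0.016], "twist": [0, 0, 0], "jaw": 0.1},
    {"xyz": [0, -0.002, 0.023], "twist": [0, 0, 0], "jaw": 0.1},
    {"xyz": [0, -0.002, 0.023], "twist": [0, 0, 0], "jaw": 0.1},
    {"xyz": [0, -0.002, 0.023], "twist": [0, 0, 0], "jaw": 0.1},
  ],
)

```text
clock: 17.37
tcp_pos: [0.5859, 0.1364, 0.0034]
orientation: [-0.0, 0.645, 0.764, -0.0]
wrist_force: [0.4, -0.2, -0.6]
finger_gap: 0.023
```

In. I'll seat, release, lift, and travel to look at the driver.

>>> servo_tool(
  targets=[
    {"xyz": [0, 0, 0.005], "twist": [0, 0, 0], "jaw": 0.1},
    {"xyz": [0, 0, 0.005], "twist": [0, 0, 0], "jaw": 0.1},
    {"xyz": [0, 0, 0.005], "twist": [0, 0, 0], "jaw": 0.5},
    {"xyz": [0, 0, 0.005], "twist": [0, 0, 0], "jaw": 0.5},
    {"xyz": [0, 0, 0.005], "twist": [0, 0, 0], "jaw": 0.5},
    {"xyz": [0, 0, -0.04], "twist": [0, 0, 0], "jaw": 0.5},
    {"xyz": [0, 0, -0.08], "twist": [0, 0, 0], "jaw": 0.5},
    {"xyz": [0, 0, -0.12], "twist": [0, 0, 0], "jaw": 0.5},
    {"xyz": [0, 0, -0.16], "twist": [0, 0, 0], "jaw": 0.5},
    {"xyz": [0, 0, -0.2], "twist": [0, 0, 0], "jaw": 0.5},
    {"xyz": [0, 0, -0.2], "twist": [0, 0, 0], "jaw": 0.5},
    {"xyz": [0, 0, -0.2], "twist": [0, 0, 0], "jaw": 0.5},
  ],
)

```text
clock: 18.37
tcp_pos: [0.5879, 0.1366, 0.2079]
orientation: [0.002, 0.645, 0.764, 0.002]
wrist_force: [0.6, 0.5, 0.1]
finger_gap: 0.0433
```

```bash
python3 - <<'E'
from h import *
c=cam('wrist','w9.png'); P=wcloud(c)
for y,n in [((.5916,.139),1),((.6168,-.0088),3),((.6299,-.0857),4)]:
    m=(P[...,2]>.05)&(P[...,2]<.066)&(np.hypot(P[...,0]-y[0],P[...,1]-y[1])<.03); q=P[m]
    if len(q): print(n,(q.min(0)+q.max(0))/2,np.median(q[:,2]),len(q))
plan([.65,-.30,.2],.169+np.pi/2)
E
```

```text
1 [0.59074807 0.13850182 0.05577072] 0.05833713879765928 597
3 [ 0.61667127 -0.00810581  0.0552709 ] 0.05830611861438714 500
4 [ 0.62799041 -0.08427565  0.05550839] 0.0581212885948415 415
shift [-0.4409 -0.0109  0.0054] twist z 0.0002 | yaw 1.74 tcp [0.5866 0.1364 0.2053] j6 -0.074 t 18.42
```

>>> servo_tool(
  targets=[
    {"xyz": [-0.44, -0.011, 0], "twist": [0, 0, 0], "jaw": 0.7},
    {"xyz": [-0.44, -0.011, 0], "twist": [0, 0, 0], "jaw": 0.7},
    {"xyz": [-0.44, -0.011, 0], "twist": [0, 0, 0], "jaw": 0.7},
    {"xyz": [-0.44, -0.011, 0], "twist": [0, 0, 0], "jaw": 0.7},
    {"xyz": [-0.44, -0.011, 0], "twist": [0, 0, 0], "jaw": 0.7},
    {"xyz": [-0.44, -0.011, 0], "twist": [0, 0, 0], "jaw": 0.7},
    {"xyz": [-0.44, -0.011, 0], "twist": [0, 0, 0], "jaw": 0.7},
    {"xyz": [-0.44, -0.011, 0], "twist": [0, 0, 0], "jaw": 0.7},
    {"xyz": [-0.44, -0.011, 0], "twist": [0, 0, 0], "jaw": 0.7},
    {"xyz": [-0.44, -0.011, 0], "twist": [0, 0, 0], "jaw": 0.7},
    {"xyz": [-0.44, -0.011, 0], "twist": [0, 0, 0], "jaw": 0.7},
    {"xyz": [-0.44, -0.011, 0], "twist": [0, 0, 0], "jaw": 0.7},
  ],
)

```text
clock: 19.42
tcp_pos: [0.6477, -0.3047, 0.1998]
orientation: [-0.002, 0.647, 0.762, -0.001]
wrist_force: [-0.2, 0.2, -0.9]
finger_gap: 0.06
```

>>> servo_tool(
  targets=[
    {"xyz": [0, 0, 0], "twist": [0, 0, 0], "jaw": 0.7},
    {"xyz": [0, 0, 0], "twist": [0, 0, 0], "jaw": 0.7},
  ],
)

```text
clock: 19.58
tcp_pos: [0.6484, -0.2982, 0.2022]
orientation: [-0.002, 0.645, 0.764, -0.0]
wrist_force: [0.1, -0.4, -0.2]
finger_gap: 0.0596
```

```bash
python3 - <<'E'
from h import *
c=cam('wrist','w10.png'); np.save('w10.npy',c,allow_pickle=True); P=wcloud(c); Z=P[...,2]
t=cam('top','t10.png')
for lo,hi in [(.142,.156),(.075,.084)]:
    m=((Z>lo)&(Z<hi)&(np.hypot(P[...,0]-.6,P[...,1]+.33)<.06)).astype(np.uint8)
    n,l,s,ce=cv2.connectedComponentsWithStats(m)
    for i in range(1,n):
        if s[i,4]>60:
            q=P[l==i]; r=cv2.minAreaRect((q[:,:2]*1000).astype(np.float32)); print(lo,s[i],np.median(q[:,2]).round(4),r)
plan([.6,-.33,.2],.169+np.pi/2)
a=c['color'][:,:,::-1]; b=t['color'][140:340,90:540,::-1]; b=cv2.resize(b,(640,284)); 
a=cv2.resize(a[:316],(640,316)); cv2.imwrite('pics/v10.png',np.vstack([a,b]))
E
```

```text
0.142 [ 245  137   50   48 1700] 0.1527 ((601.7874755859375, -333.92108154296875), (26.295806884765625, 26.217716217041016), 27.4680118560791)
0.075 [ 230  105  102  103 3748] 0.0805 ((601.9666748046875, -334.3101806640625), (60.84636306762695, 60.708717346191406), 68.43119812011719)
shift [-0.0239 -0.0538  0.0037] twist z 0.0019 | yaw 1.7417 tcp [ 0.649  -0.2973  0.2036] j6 -0.713 t 19.68
```

View pics/v10.png

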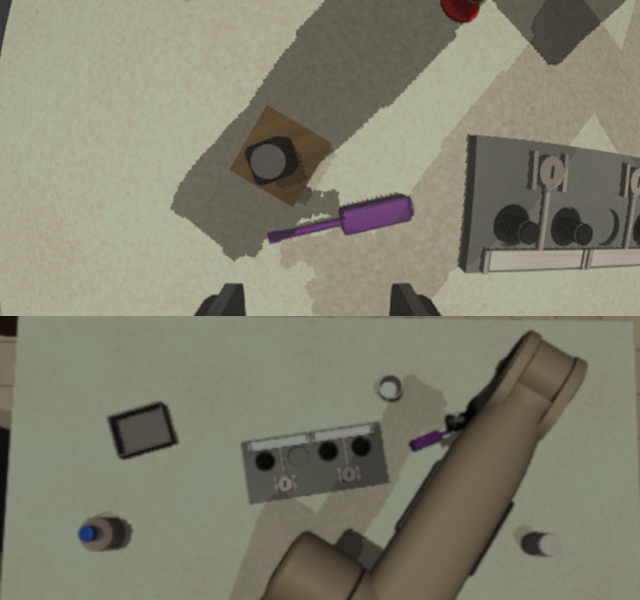

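The feet are black spots in cups 1, 3 and 4, and no others are on the table. The driver's handle (26 mm square) is centred at (0.602,-0.334) with its faces at 27.5°. I'll grip it at yaw 2.05.

>>> servo_tool(
  targets=[
    {"xyz": [-0.0295, -0.0555, 0], "twist": [0, 0, -0.308], "jaw": 0.7},
    {"xyz": [-0.0295, -0.0555, 0], "twist": [0, 0, -0.308], "jaw": 0.7},
    {"xyz": [-0.0295, -0.0555, 0.02], "twist": [0, 0, -0.308], "jaw": 0.7},
    {"xyz": [-0.0295, -0.0555, 0.05], "twist": [0, 0, -0.308], "jaw": 0.7},
    {"xyz": [-0.0295, -0.0555, 0.08], "twist": [0, 0, -0.308], "jaw": 0.7},
    {"xyz": [-0.0295, -0.0555, 0.11], "twist": [0, 0, -0.308], "jaw": 0.7},
    {"xyz": [-0.0295, -0.0555, 0.14], "twist": [0, 0, -0.308], "jaw": 0.7},
    {"xyz": [-0.0295, -0.0555, 0.14], "twist": [0, 0, -0.308], "jaw": 0.7},
    {"xyz": [-0.0295, -0.0555, 0.14], "twist": [0, 0, -0.308], "jaw": 0.1},
    {"xyz": [-0.0295, -0.0555, 0.14], "twist": [0, 0, -0.308], "jaw": 0.1},
    {"xyz": [-0.0295, -0.0555, 0.14], "twist": [0, 0, -0.308], "jaw": 0.1},
    {"xyz": [-0.0295, -0.0555, 0.14], "twist": [0, 0, -0.308], "jaw": 0.1},
  ],
  squeeze=60,
)

```text
clock: 20.68
tcp_pos: [0.6013, -0.3384, 0.0674]
orientation: [0.003, 0.52, 0.854, -0.0]
wrist_force: [0.6, 0.9, 5.2]
finger_gap: 0.0252
```

```bash
python3 - <<'E'
from h import *
env.read_camera('wrist');s=env.get_state(); print(s['finger_gap'],s['wrist_force']); plan([.5994,-.3359,.063],2.05)
E
```

```text
0.02522993170068614 [-0.70423469  1.76686697  6.22747745]
shift [ 0.0031 -0.0006  0.0043] twist z -0.0015 | yaw 2.0485 tcp [ 0.6013 -0.3383  0.0674] j6 -1.107 t 20.73
```

The handle is gripped at 25 mm, with the palm just touching its top at 6 N. I'll lift it out.

>>> servo_tool(
  targets=[
    {"xyz": [0, 0, -0.02], "twist": [0, 0, 0], "jaw": 0.1},
    {"xyz": [0, 0, -0.05], "twist": [0, 0, 0], "jaw": 0.1},
    {"xyz": [0, 0, -0.08], "twist": [0, 0, 0], "jaw": 0.1},
    {"xyz": [0, 0, -0.11], "twist": [0, 0, 0], "jaw": 0.1},
    {"xyz": [0, 0, -0.12], "twist": [0, 0, 0], "jaw": 0.1},
    {"xyz": [0, 0, -0.12], "twist": [0, 0, 0], "jaw": 0.1},
    {"xyz": [0, 0, -0.12], "twist": [0, 0, 0], "jaw": 0.1},
    {"xyz": [0, 0, -0.12], "twist": [0, 0, 0], "jaw": 0.1},
  ],
)

```text
clock: 21.4
tcp_pos: [0.5987, -0.3371, 0.1821]
orientation: [-0.001, 0.52, 0.854, 0.0]
wrist_force: [0.5, 0.4, -1.8]
finger_gap: 0.0255
```

```bash
python3 - <<'E'
from h import *
s=env.get_state(); print(s['finger_gap'],s['wrist_force'],s['tcp_pos'])
c=env.read_camera('scene'); M=rot(c['attitude'])
def px(p):
    q=M.T@(np.array(p)-c['eye']); return int(q[0]/q[2]*c['fx']+c['cx']),int(q[1]/q[2]*c['fy']+c['cy'])
u,v=px(s['tcp_pos']-[0,0,.05]); print(u,v,np.array(c['eye'])-s['tcp_pos'])
a=c['color'][v-45:v+55,u-50:u+50][:,:,::-1].astype(float)
a=np.clip(255*(a/255)**0.6,0,255).astype(np.uint8); a=cv2.resize(a,(600,600),interpolation=cv2.INTER_CUBIC)
w=env.read_camera('wrist')['color'][200:400,220:420,::-1].astype(float); w=np.clip(255*(w/255)**0.5,0,255).astype(np.uint8)
cv2.imwrite('pics/s11.png',np.hstack([a[:,200:600][:,:400],cv2.resize(w,(400,600))[:, :]]))
E
```

```text
0.025478898945270622 [ 0.45371287  0.35435374 -1.80196958] [ 0.59872777 -0.33710085  0.18213623]
243 326 [ 0.39410752 -0.45836482  0.53853001]
```

View pics/s11.png

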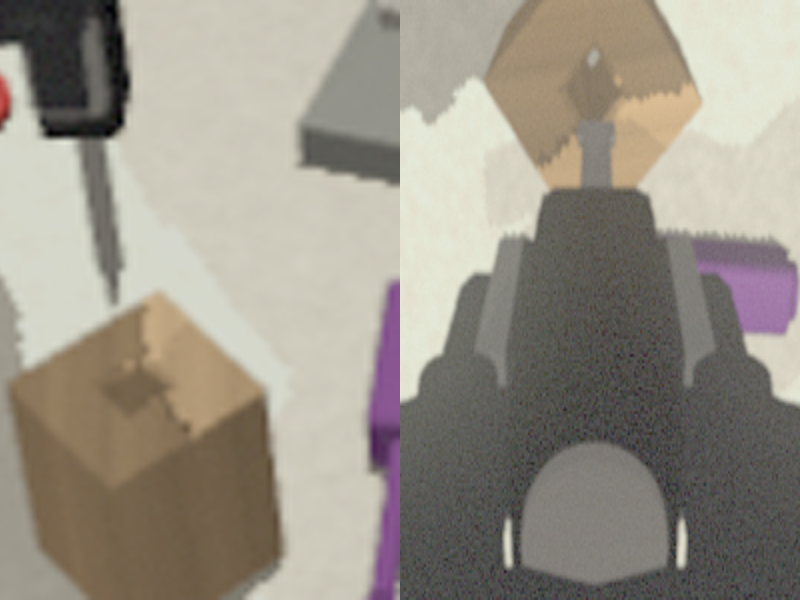

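In the wrist view (right half) the blade tip at (595,125) is wider than the shank, so the blade lies along tool x. In the scene view it's seen edge-on, which agrees. Next I'll move over the right disc with the blade on its slot.

```bash
python3 - <<'E'
from h import *
s=env.get_state(); c=env.read_camera('wrist'); p=onz(c,317.5,240,s['tcp_pos'][2]-.0624,True); print('tip tool',((p-s['tcp_pos'])@rot(s['orientation'])).round(4))
plan([.5598,-.0595,.122],2.985)
E
```

```text
tip tool [0.0015 0.0011 0.0624]
shift [0.2641 0.0931 0.0606] twist z -0.9371 | yaw 2.0479 tcp [ 0.5986 -0.337   0.1818] j6 -1.107 t 21.55
```

>>> servo_tool(
  targets=[
    {"xyz": [0.264, 0.093, 0], "twist": [0, 0, -0.937], "jaw": 0.1},
    {"xyz": [0.264, 0.093, 0], "twist": [0, 0, -0.937], "jaw": 0.1},
    {"xyz": [0.264, 0.093, 0], "twist": [0, 0, -0.937], "jaw": 0.1},
    {"xyz": [0.264, 0.093, 0], "twist": [0, 0, -0.937], "jaw": 0.1},
    {"xyz": [0.264, 0.093, 0], "twist": [0, 0, -0.937], "jaw": 0.1},
    {"xyz": [0.264, 0.093, 0], "twist": [0, 0, -0.937], "jaw": 0.1},
    {"xyz": [0.264, 0.093, 0], "twist": [0, 0, -0.937], "jaw": 0.1},
    {"xyz": [0.264, 0.093, 0], "twist": [0, 0, -0.937], "jaw": 0.1},
    {"xyz": [0.264, 0.093, 0.03], "twist": [0, 0, -0.937], "jaw": 0.1},
    {"xyz": [0.264, 0.093, 0.06], "twist": [0, 0, -0.937], "jaw": 0.1},
    {"xyz": [0.264, 0.093, 0.06], "twist": [0, 0, -0.937], "jaw": 0.1},
    {"xyz": [0.264, 0.093, 0.06], "twist": [0, 0, -0.937], "jaw": 0.1},
  ],
)

```text
clock: 22.55
tcp_pos: [0.5586, -0.0597, 0.1221]
orientation: [-0.003, 0.078, 0.997, 0.0]
wrist_force: [0.5, -0.1, -0.5]
finger_gap: 0.0251
```

>>> servo_tool(
  targets=[
    {"xyz": [0, 0, 0.008], "twist": [0, 0, 0], "jaw": 0.1},
    {"xyz": [0, 0, 0.012], "twist": [0, 0, 0], "jaw": 0.1},
    {"xyz": [0, 0, 0.012], "twist": [0, 0, 0], "jaw": 0.1},
    {"xyz": [0, 0, 0.012], "twist": [0, 0, 0], "jaw": 0.1},
  ],
)

```text
clock: 22.88
tcp_pos: [0.5613, -0.0607, 0.1128]
orientation: [0.0, 0.078, 0.997, -0.0]
wrist_force: [1.0, 0.5, -0.5]
finger_gap: 0.0254
```

```bash
python3 - <<'E'
from h import *
plan([.5598,-.0595,.11],2.985)
c=env.read_camera('wrist'); np.save('w12.npy',c,allow_pickle=True); print(env.get_state()['tcp_pos'])
a=c['color'][170:320,227:407,::-1].astype(float); a=np.clip(255*(a/255)**0.6,0,255).astype(np.uint8)
cv2.imwrite('pics/w12c.png',cv2.resize(a,None,fx=4,fy=4,interpolation=cv2.INTER_CUBIC))
E
```

```text
shift [0.0017 0.001  0.0028] twist z -0.0004 | yaw 2.9846 tcp [ 0.5613 -0.0607  0.1128] j6 -1.664 t 22.88
[ 0.5614087  -0.06072622  0.11295278]
```

View pics/w12c.png

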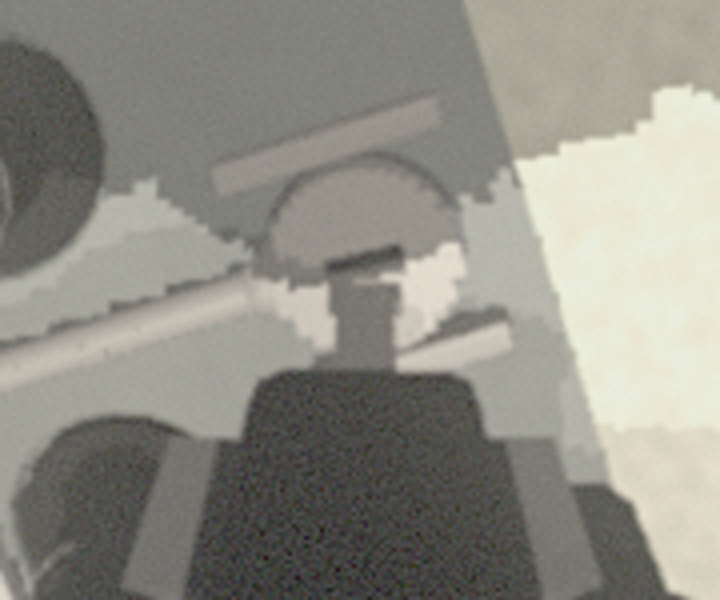

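The slot runs from (327,265) to (402,250) in the crop, rotated about 0.2 rad from the blade. The blade tip's centre is at (365,283). I'll compute both in tool axes.

```bash
python3 - <<'E'
from h import *
c=np.load('w12.npy',allow_pickle=True).item(); s=env.get_state(); T=rot(s['orientation'])
f=lambda u,v,z: ((onz(c,u/4+227-.37,v/4+170-.37,z,True)-s['tcp_pos'])@T)[:2].round(4)
zt=s['tcp_pos'][2]-.0624; print('tip z',zt)
a,b=f(327,266,.032),f(402,252,.032); print('slot',a,b,'mid',(a+b)/2,'len',np.linalg.norm(a-b),'ang',np.arctan2(*(b-a)[::-1]))
# disc outline
from scipy.optimize import least_squares
q=np.array([f(*p,.032) for p in [(365,153),(300,178),(272,225),(430,178),(462,225),(320,163),(410,163)]])
r=least_squares(lambda p:np.hypot(*(q-p).T)-.017,q.mean(0)+[0,.01]); print('disc',r.x.round(4),r.fun.round(4))
for z in [zt]: 
    a,b=f(330,286,z),f(400,284,z); print('blade',a,b,(a+b)/2,np.linalg.norm(a-b))
# dark slot mask PCA
g=c['color'].max(2).astype(int); sub=g[225:240,305:332]; print(sub[:, ::2])
E
```

```text
tip z 0.050552783427307735
slot [-0.0067  0.0037] [0.0065 0.0011] mid [-0.0001  0.0024] len 0.01345362404707371 ang -0.19448011621510564
disc [0.0002 0.0004] [-0.0001  0.      0.     -0.0003  0.0003  0.0002  0.    ]
blade [-0.0057  0.0021] [0.0057 0.0018] [0.      0.00195] 0.011403946685248929
[[105 105 100 105 104 108 109 108 106 108 111 108 109 109]
 [109 106 108 106 109 107 110 109 104 110 109 107 107 108]
 [108 104 105 109 109 108 104 108 110 107 105 105 110 104]
 [110 106 110 110 106 106 109 106 107 103 112 107 108 110]
 [106 111 106 107 100 107 106 109 109 108 108 107 112 106]
 [109 108 104 110 105 109 109 109 107 104  98 101 109 107]
 [105 107 107 108 108 114 109 107 102  78  58  84 109 109]
 [111 110 108 111 105 106  91  76  72  52  34  68 106 107]
 [109 106 109 104  89  78  61  43  45  44  40  56 103  96]
 [106 104  87  76  65  53  39  43  44  45  50  64 118 122]
 [109  93  58  48  35  38  43  44  50  57  72  79 175 176]
 [ 96  83  42  36  34  42  44  54  68  76  74  91 206 206]
 [ 83  76  42  41  47  58  62  72  76  97 104 123 203 210]
 [ 82  81  57  54  66  72  81  84  90 152 157 157 203 209]
 [ 77  75  68  76  78  90 100  96 117 184 188 199 202 211]]
```

```bash
python3 - <<'E'
from h import *
s=env.get_state(); T=rot(s['orientation'])
def slot(c,u0,u1,v0,v1,th):
    g=c['color'].max(2)[v0:v1,u0:u1]; v,u=np.nonzero(g<th)
    q=np.array([onz(c,a+u0,b+v0,.032,True)[:2] for a,b in zip(u,v)]); m=q.mean(0); _,sv,V=np.linalg.svd(q-m); d=V[0]
    e=(q-m)@d; e2=(q-m)@V[1]; print('yaw',np.arctan(d[1]/d[0]),'len',np.ptp(e),'wid',np.ptp(e2),'ctr',m,'tool',(T.T@(np.r_[m,0]-np.r_[s['tcp_pos'][:2],0]))[:2].round(4),len(q))
c=np.load('w12.npy',allow_pickle=True).item()
for th in (60,66): slot(c,305,329,228,238,th)
c=np.load('w4.npy',allow_pickle=True).item()
g=c['color'].max(2); print(g[34:62:2,376:400:2]); 
slot(c,378,397,32,64,90); slot(c,582,600,62,92,90)
E
```

```text
yaw 0.07532906612047985 len 0.013003652053183719 wid 0.0026313482700272483 ctr [ 0.56189328 -0.05824229] tool [-0.0001  0.0025] 62
yaw 0.07126191412387994 len 0.013691082779625878 wid 0.0032986604125874288 ctr [ 0.56184307 -0.05822623] tool [-0.      0.0025] 73
[[110 108 168 211 194 193 205 205 209 205 201 201]
 [138 170 201 207 140  86 103 116 194 198 206 207]
 [196 213 209 210 116  54  68  84 190 212 208 206]
 [200 209 204 210 104  49  57  92 199 197 193 203]
 [210 208 205 208  92  55  62 101 204 208 208 204]
 [209 211 213 205  83  57  59  97 200 198 207 206]
 [210 213 212 207  79  55  53 104 208 208 207 208]
 [213 212 213 192  78  56  52 120 211 210 208 204]
 [211 210 213 189  78  57  56 126 211 211 208 208]
 [214 211 213 182  61  56  56 145 215 210 206 209]
 [214 211 211 189  53  57  55 147 212 207 209 208]
 [210 214 215 171  47  46  56 154 216 211 210 211]
 [208 213 214 200 174 144 129 167 214 208 211 210]
 [213 215 212 213 216 216 213 210 210 210 211 209]]
yaw 0.09922019082113301 len 0.013216450629453622 wid 0.0034058990190023505 ctr [ 0.56216721 -0.05768325] tool [-0.0003  0.0031] 121
yaw 0.020607458317235136 len 0.013209542818429777 wid 0.003367293475063298 ctr [0.53705595 0.09059324] tool [0.0477 0.1457] 55
```

The blade is laterally aligned with the slot and needs a −0.235 rad turn. I'll turn and descend gently.

>>> servo_tool(
  targets=[
    {"xyz": [0, -0.0005, 0], "twist": [0, 0, -0.235], "jaw": 0.1},
    {"xyz": [0, -0.0005, 0], "twist": [0, 0, -0.235], "jaw": 0.1},
    {"xyz": [0, -0.0005, 0.006], "twist": [0, 0, -0.235], "jaw": 0.1},
    {"xyz": [0, -0.0005, 0.012], "twist": [0, 0, -0.235], "jaw": 0.1},
    {"xyz": [0, -0.0005, 0.016], "twist": [0, 0, -0.235], "jaw": 0.1},
    {"xyz": [0, -0.0005, 0.018], "twist": [0, 0, -0.235], "jaw": 0.1},
    {"xyz": [0, -0.0005, 0.02], "twist": [0, 0, -0.235], "jaw": 0.1},
    {"xyz": [0, -0.0005, 0.021], "twist": [0, 0, -0.235], "jaw": 0.1},
    {"xyz": [0, -0.0005, 0.021], "twist": [0, 0, -0.235], "jaw": 0.1},
    {"xyz": [0, -0.0005, 0.021], "twist": [0, 0, -0.235], "jaw": 0.1},
  ],
)

```text
clock: 23.77
tcp_pos: [0.5609, -0.0609, 0.0912]
orientation: [0.0, -0.039, 0.999, -0.0]
wrist_force: [0.1, 0.8, -1.5]
finger_gap: 0.0251
```

>>> servo_tool(
  targets=[
    {"xyz": [0, 0, 0.002], "twist": [0, 0, 0], "jaw": 0.1},
    {"xyz": [0, 0, 0.003], "twist": [0, 0, 0], "jaw": 0.1},
    {"xyz": [0, 0, 0.003], "twist": [0, 0, 0], "jaw": 0.1},
    {"xyz": [0, 0, 0.003], "twist": [0, 0, 0], "jaw": 0.1},
  ],
)

```text
clock: 24.1
tcp_pos: [0.5608, -0.0609, 0.0882]
orientation: [-0.0, -0.039, 0.999, -0.0]
wrist_force: [1.0, 0.9, -0.6]
finger_gap: 0.0253
```

>>> servo_tool(
  targets=[
    {"xyz": [0, 0, 0], "twist": [0, 0, 0.12], "jaw": 0.1},
    {"xyz": [0, 0, 0], "twist": [0, 0, 0.24], "jaw": 0.1},
    {"xyz": [0, 0, 0], "twist": [0, 0, 0.36], "jaw": 0.1},
    {"xyz": [0, 0, 0], "twist": [0, 0, 0.48], "jaw": 0.1},
    {"xyz": [0, 0, 0], "twist": [0, 0, 0.6], "jaw": 0.1},
    {"xyz": [0, 0, 0], "twist": [0, 0, 0.7], "jaw": 0.1},
    {"xyz": [0, 0, 0], "twist": [0, 0, 0.8], "jaw": 0.1},
    {"xyz": [0, 0, 0], "twist": [0, 0, 0.9], "jaw": 0.1},
    {"xyz": [0, 0, 0], "twist": [0, 0, 1.0], "jaw": 0.1},
    {"xyz": [0, 0, 0], "twist": [0, 0, 1.0], "jaw": 0.1},
  ],
)

```text
clock: 24.93
tcp_pos: [0.5606, -0.0601, 0.0882]
orientation: [-0.0, 0.445, 0.895, 0.001]
wrist_force: [-0.4, 2.0, 0.6]
finger_gap: 0.0252
```

```bash
python3 - <<'E'
from h import *
s=env.get_state(); print(s['ft_torque'],s['wrist_force'],s['joint_pos'].round(3)); plan(s['tcp_pos'],1.31)
c=env.read_camera('wrist'); cv2.imwrite('pics/w13.png',c['color'][:,:,::-1]); P=wcloud(c); 
E
```

```text
[0.76258552 0.08001407 0.0715558 ] [-0.36863371  1.99636157  0.56544775] [-2.500e-01  3.510e-01 -1.870e-01  1.033e+00  1.000e-03 -8.970e-01]
shift [0. 0. 0.] twist z 0.9082 | yaw 2.2182 tcp [ 0.5606 -0.0601  0.0882] j6 -0.897 t 24.93
```

>>> servo_tool(
  targets=[
    {"xyz": [0, 0, 0], "twist": [0, 0, 0.12], "jaw": 0.1},
    {"xyz": [0, 0, 0], "twist": [0, 0, 0.24], "jaw": 0.1},
    {"xyz": [0, 0, 0], "twist": [0, 0, 0.36], "jaw": 0.1},
    {"xyz": [0, 0, 0], "twist": [0, 0, 0.48], "jaw": 0.1},
    {"xyz": [0, 0, 0], "twist": [0, 0, 0.6], "jaw": 0.1},
    {"xyz": [0, 0, 0], "twist": [0, 0, 0.7], "jaw": 0.1},
    {"xyz": [0, 0, 0], "twist": [0, 0, 0.8], "jaw": 0.1},
    {"xyz": [0, 0, 0], "twist": [0, 0, 0.9], "jaw": 0.1},
    {"xyz": [0, 0, 0], "twist": [0, 0, 0.96], "jaw": 0.1},
    {"xyz": [0, 0, 0], "twist": [0, 0, 1.0], "jaw": 0.1},
    {"xyz": [0, 0, 0], "twist": [0, 0, 1.0], "jaw": 0.1},
  ],
)

```text
clock: 25.9
tcp_pos: [0.5607, -0.0597, 0.0881]
orientation: [-0.001, 0.819, 0.574, 0.001]
wrist_force: [-0.1, 4.4, -1.5]
finger_gap: 0.025
```

```bash
cat >> h.py <<'E'
def jaws():
    "frame-x of jaw bar near edge per jaw (wrist coords), t,yaw from fit"
    c=env.read_camera('wrist'); P=wcloud(c); Rm=np.array([[np.cos(.169),-np.sin(.169)],[np.sin(.169),np.cos(.169)]])
    F=(P[...,:2]-[.59103,.02329])@Rm; Z=P[...,2]
    for n,y0 in (('left',.075),('right',-.075)):
        for lo,hi in ((12,30),(-30,-12),(52,64),(-64,-52)):
            m=(Z>.0255)&(Z<.0315)&(F[...,0]>.03)&(F[...,0]<.09)&(F[...,1]-y0>lo/1000)&(F[...,1]-y0<hi/1000)
            if m.sum()>40: print(n,lo,'x range',np.percentile(F[m][:,0],[2,98]).round(4),m.sum())
E
python3 - <<'E'
from h import *
s=env.get_state(); print(s['ft_torque'],s['wrist_force'],s['joint_pos'][5]); plan(s['tcp_pos'],1.31); jaws()
E
```

```text
[1.40966622e+00 1.16287615e-03 1.15743895e-01] [-0.09605533  4.39564196 -1.52847343] 0.09852827583639728
shift [0. 0. 0.] twist z -0.0875 | yaw 1.2225 tcp [ 0.5607 -0.0597  0.0881] j6 0.099 t 25.9
left 12 x range [0.0456 0.0672] 492
left -30 x range [0.0455 0.0668] 564
left 52 x range [0.0486 0.0676] 216
left -64 x range [0.0456 0.0666] 405
right 12 x range [0.0387 0.0531] 105
right 52 x range [0.0386 0.0601] 420
```

The right jaw is about 7.5 mm in so far. I'll push on to the stop.

>>> servo_tool(
  targets=[
    {"xyz": [0, 0, 0], "twist": [0, 0, 0.06], "jaw": 0.1},
    {"xyz": [0, 0, 0], "twist": [0, 0, 0.12], "jaw": 0.1},
    {"xyz": [0, 0, 0], "twist": [0, 0, 0.16], "jaw": 0.1},
    {"xyz": [0, 0, 0], "twist": [0, 0, 0.16], "jaw": 0.1},
  ],
)

```text
clock: 26.28
tcp_pos: [0.5608, -0.0598, 0.0882]
orientation: [-0.001, 0.862, 0.506, 0.001]
wrist_force: [-0.2, 6.0, -1.1]
finger_gap: 0.0257
```

```bash
python3 - <<'E'
from h import *
s=env.get_state(); print(s['ft_torque'],s['wrist_force'],s['joint_pos'][5],s['finger_gap']); plan(s['tcp_pos'],1.31); jaws()
E
```

```text
[ 1.58403205 -0.12621724  0.13057451] [-0.24490492  5.99523432 -1.09747729] 0.2590046048098659 0.02567316401369119
shift [0. 0. 0.] twist z -0.248 | yaw 1.062 tcp [ 0.5608 -0.0598  0.0882] j6 0.259 t 26.28
left 12 x range [0.0457 0.0673] 520
left -30 x range [0.0456 0.067 ] 596
left 52 x range [0.0483 0.0673] 250
left -64 x range [0.0455 0.0667] 428
right 12 x range [0.0381 0.0592] 612
right 52 x range [0.0382 0.0597] 466
```

>>> servo_tool(
  targets=[
    {"xyz": [0, 0, 0], "twist": [0, 0, 0.05], "jaw": 0.1},
    {"xyz": [0, 0, 0], "twist": [0, 0, 0.1], "jaw": 0.1},
    {"xyz": [0, 0, 0], "twist": [0, 0, 0.12], "jaw": 0.1},
    {"xyz": [0, 0, 0], "twist": [0, 0, 0.12], "jaw": 0.1},
  ],
  squeeze=80,
)

```text
clock: 26.67
tcp_pos: [0.5608, -0.0597, 0.0882]
orientation: [-0.001, 0.891, 0.454, 0.001]
wrist_force: [-0.7, 5.3, -0.1]
finger_gap: 0.0255
```

```bash
python3 - <<'E'
from h import *
s=env.get_state(); print(s['ft_torque'],s['wrist_force'],s['joint_pos'][5],s['finger_gap']); plan(s['tcp_pos'],1.31); jaws()
E
```

```text
[ 1.64586258 -0.11136652  0.14843848] [-0.71016815  5.32003878 -0.12446239] 0.3780855547519699 0.025506587059596755
shift [0. 0. 0.] twist z -0.3671 | yaw 0.9429 tcp [ 0.5608 -0.0597  0.0882] j6 0.378 t 26.67
left 12 x range [0.0458 0.067 ] 549
left -30 x range [0.0455 0.0672] 622
left 52 x range [0.0478 0.0672] 273
left -64 x range [0.0455 0.0671] 448
right 12 x range [0.0378 0.059 ] 630
right 52 x range [0.0377 0.0592] 480
```

>>> servo_tool(
  targets=[
    {"xyz": [0, 0, 0], "twist": [0, 0, 0.05], "jaw": 0.1},
    {"xyz": [0, 0, 0], "twist": [0, 0, 0.1], "jaw": 0.1},
    {"xyz": [0, 0, 0], "twist": [0, 0, 0.12], "jaw": 0.1},
    {"xyz": [0, 0, 0], "twist": [0, 0, 0.12], "jaw": 0.1},
  ],
)

```text
clock: 27.05
tcp_pos: [0.5608, -0.06, 0.0882]
orientation: [-0.001, 0.917, 0.4, 0.0]
wrist_force: [-0.4, 5.4, -1.1]
finger_gap: 0.0251
```

```bash
python3 - <<'E'
from h import *
s=env.get_state(); print(s['ft_torque'],s['wrist_force'],s['joint_pos'][5],s['finger_gap']); plan(s['tcp_pos'],1.31); jaws()
E
```

```text
[1.53098328 0.04257965 0.308942  ] [-0.3753435   5.42607846 -1.13841091] 0.4978566203605107 0.025120308077459436
shift [0. 0. 0.] twist z -0.4869 | yaw 0.8231 tcp [ 0.5608 -0.06    0.0882] j6 0.498 t 27.05
left 12 x range [0.0458 0.0673] 563
left -30 x range [0.0455 0.067 ] 644
left 52 x range [0.0467 0.0674] 302
left -64 x range [0.0451 0.067 ] 470
right 12 x range [0.0377 0.0594] 655
right 52 x range [0.0379 0.0592] 482
```

The torque doubled to 0.31 N m and the jaw stopped moving, so the right cam is at its stop. I'll relieve the twist, lift, and turn back on the way to the left disc.

>>> servo_tool(
  targets=[
    {"xyz": [0, 0, 0], "twist": [0, 0, -0.1], "jaw": 0.1},
    {"xyz": [0, 0, 0], "twist": [0, 0, -0.15], "jaw": 0.1},
    {"xyz": [0, 0, -0.01], "twist": [0, 0, -0.15], "jaw": 0.1},
    {"xyz": [0, 0, -0.02], "twist": [0, 0, -0.15], "jaw": 0.1},
    {"xyz": [0, 0, -0.04], "twist": [0, 0, -0.15], "jaw": 0.1},
    {"xyz": [0, 0, -0.06], "twist": [0, 0, -0.25], "jaw": 0.1},
    {"xyz": [0, 0, -0.06], "twist": [0, 0, -0.4], "jaw": 0.1},
    {"xyz": [0, 0, -0.06], "twist": [0, 0, -0.5], "jaw": 0.1},
    {"xyz": [0, 0, -0.06], "twist": [0, 0, -0.5], "jaw": 0.1},
    {"xyz": [0, 0, -0.06], "twist": [0, 0, -0.5], "jaw": 0.1},
  ],
)

```text
clock: 27.93
tcp_pos: [0.5611, -0.0616, 0.1494]
orientation: [0.001, 0.791, 0.611, 0.0]
wrist_force: [-0.0, 0.5, -2.2]
finger_gap: 0.0253
```

```bash
python3 - <<'E'
from h import *
s=env.get_state(); print(s['ft_torque'],s['wrist_force'],s['finger_gap']); jaws(); plan([.5356,.0881,.113],3.16)
E
```

```text
[ 0.03030728  0.01252218 -0.03273192] [-0.02731589  0.47108351 -2.15005775] 0.025327258844376012
left 12 x range [0.0462 0.0673] 371
left -30 x range [0.0457 0.067 ] 410
left 52 x range [0.0462 0.067 ] 210
left -64 x range [0.0454 0.0672] 298
right 12 x range [0.0383 0.0596] 152
right 52 x range [0.038 0.059] 315
shift [ 0.1384 -0.0623  0.0358] twist z 1.2975 | yaw 1.3159 tcp [ 0.561  -0.0615  0.149 ] j6 0.004 t 27.98
```

>>> servo_tool(
  targets=[
    {"xyz": [0.138, -0.062, 0], "twist": [0, 0, -1.3], "jaw": 0.1},
    {"xyz": [0.138, -0.062, 0], "twist": [0, 0, -1.3], "jaw": 0.1},
    {"xyz": [0.138, -0.062, 0], "twist": [0, 0, -1.3], "jaw": 0.1},
    {"xyz": [0.138, -0.062, 0], "twist": [0, 0, -1.3], "jaw": 0.1},
    {"xyz": [0.138, -0.062, 0], "twist": [0, 0, -1.3], "jaw": 0.1},
    {"xyz": [0.138, -0.062, 0], "twist": [0, 0, -1.3], "jaw": 0.1},
    {"xyz": [0.138, -0.062, 0], "twist": [0, 0, -1.3], "jaw": 0.1},
    {"xyz": [0.138, -0.062, 0], "twist": [0, 0, -1.3], "jaw": 0.1},
    {"xyz": [0.138, -0.062, 0], "twist": [0, 0, -1.3], "jaw": 0.1},
    {"xyz": [0.138, -0.062, 0], "twist": [0, 0, -1.3], "jaw": 0.1},
    {"xyz": [0.138, -0.062, 0], "twist": [0, 0, -1.3], "jaw": 0.1},
    {"xyz": [0.138, -0.062, 0], "twist": [0, 0, -1.3], "jaw": 0.1},
  ],
)

```text
clock: 28.98
tcp_pos: [0.5349, 0.0879, 0.1482]
orientation: [-0.0, 0.259, 0.966, -0.0]
wrist_force: [-0.0, -0.2, -2.0]
finger_gap: 0.0253
```

>>> servo_tool(
  targets=[
    {"xyz": [0, 0, 0], "twist": [0, 0, -0.544], "jaw": 0.1},
    {"xyz": [0, 0, 0], "twist": [0, 0, -0.544], "jaw": 0.1},
    {"xyz": [0, 0, 0], "twist": [0, 0, -0.544], "jaw": 0.1},
    {"xyz": [0, 0, 0], "twist": [0, 0, -0.544], "jaw": 0.1},
    {"xyz": [0, 0, 0.02], "twist": [0, 0, -0.544], "jaw": 0.1},
    {"xyz": [0, 0, 0.036], "twist": [0, 0, -0.544], "jaw": 0.1},
    {"xyz": [0, 0, 0.036], "twist": [0, 0, -0.544], "jaw": 0.1},
    {"xyz": [0, 0, 0.036], "twist": [0, 0, -0.544], "jaw": 0.1},
    {"xyz": [0, 0, 0.036], "twist": [0, 0, -0.544], "jaw": 0.1},
  ],
)

```text
clock: 29.73
tcp_pos: [0.5353, 0.0881, 0.1129]
orientation: [0.0, -0.01, 1.0, -0.0]
wrist_force: [0.6, 0.7, -0.9]
finger_gap: 0.0252
```

```bash
python3 - <<'E'
from h import *
plan([.5356,.0881,.113],3.16)
c=env.read_camera('wrist'); np.save('w14.npy',c,allow_pickle=True); print(env.get_state()['tcp_pos'])
a=c['color'][170:320,227:407,::-1].astype(float); a=np.clip(255*(a/255)**0.6,0,255).astype(np.uint8)
cv2.imwrite('pics/w14c.png',cv2.resize(a,None,fx=4,fy=4,interpolation=cv2.INTER_CUBIC))
E
```

```text
shift [-0.0003  0.     -0.0001] twist z 0.0022 | yaw -3.121 tcp [0.5353 0.0881 0.1129] j6 -1.576 t 29.73
[0.53571134 0.08809857 0.11324156]
```

View pics/w14c.png

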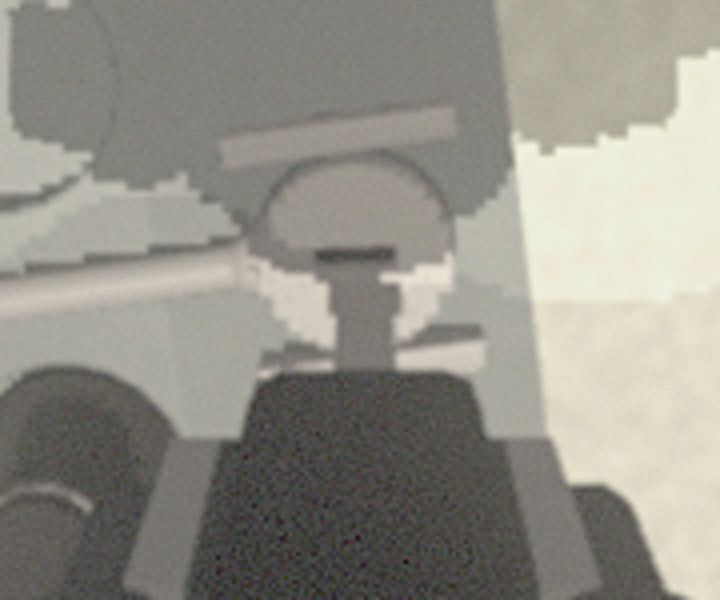

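The slot at (356,254) is parallel to the blade at (365,279), with the same vertical offset as before and about 1.4 mm to the left. I'll correct and insert.

>>> servo_tool(
  targets=[
    {"xyz": [-0.0013, -0.0006, 0], "twist": [0, 0, 0], "jaw": 0.1},
    {"xyz": [-0.0013, -0.0006, 0.006], "twist": [0, 0, 0], "jaw": 0.1},
    {"xyz": [-0.0013, -0.0006, 0.012], "twist": [0, 0, 0], "jaw": 0.1},
    {"xyz": [-0.0013, -0.0006, 0.016], "twist": [0, 0, 0], "jaw": 0.1},
    {"xyz": [-0.0013, -0.0006, 0.018], "twist": [0, 0, 0], "jaw": 0.1},
    {"xyz": [-0.0013, -0.0006, 0.02], "twist": [0, 0, 0], "jaw": 0.1},
    {"xyz": [-0.0013, -0.0006, 0.021], "twist": [0, 0, 0], "jaw": 0.1},
    {"xyz": [-0.0013, -0.0006, 0.021], "twist": [0, 0, 0], "jaw": 0.1},
    {"xyz": [-0.0013, -0.0006, 0.021], "twist": [0, 0, 0], "jaw": 0.1},
  ],
)

```text
clock: 30.53
tcp_pos: [0.5363, 0.0876, 0.0912]
orientation: [-0.0, -0.011, 1.0, -0.0]
wrist_force: [0.8, 0.4, -1.0]
finger_gap: 0.025
```

>>> servo_tool(
  targets=[
    {"xyz": [0, 0, 0.002], "twist": [0, 0, 0], "jaw": 0.1},
    {"xyz": [0, 0, 0.0035], "twist": [0, 0, 0], "jaw": 0.1},
    {"xyz": [0, 0, 0.0035], "twist": [0, 0, 0], "jaw": 0.1},
    {"xyz": [0, 0, 0.0035], "twist": [0, 0, 0], "jaw": 0.1},
  ],
)

```text
clock: 30.87
tcp_pos: [0.5362, 0.0876, 0.0876]
orientation: [-0.0, -0.011, 1.0, -0.0]
wrist_force: [-0.6, -0.3, -2.4]
finger_gap: 0.025
```

>>> servo_tool(
  targets=[
    {"xyz": [0, 0, 0], "twist": [0, 0, 0.12], "jaw": 0.1},
    {"xyz": [0, 0, 0], "twist": [0, 0, 0.24], "jaw": 0.1},
    {"xyz": [0, 0, 0], "twist": [0, 0, 0.36], "jaw": 0.1},
    {"xyz": [0, 0, 0], "twist": [0, 0, 0.48], "jaw": 0.1},
    {"xyz": [0, 0, 0], "twist": [0, 0, 0.6], "jaw": 0.1},
    {"xyz": [0, 0, 0], "twist": [0, 0, 0.7], "jaw": 0.1},
    {"xyz": [0, 0, 0], "twist": [0, 0, 0.8], "jaw": 0.1},
    {"xyz": [0, 0, 0], "twist": [0, 0, 0.9], "jaw": 0.1},
    {"xyz": [0, 0, 0], "twist": [0, 0, 1.0], "jaw": 0.1},
    {"xyz": [0, 0, 0], "twist": [0, 0, 1.0], "jaw": 0.1},
  ],
)

```text
clock: 31.7
tcp_pos: [0.5361, 0.088, 0.0877]
orientation: [-0.0, 0.47, 0.882, 0.0]
wrist_force: [-0.1, 2.0, -1.7]
finger_gap: 0.0248
```

>>> servo_tool(
  targets=[
    {"xyz": [0, 0, 0], "twist": [0, 0, 0.12], "jaw": 0.1},
    {"xyz": [0, 0, 0], "twist": [0, 0, 0.24], "jaw": 0.1},
    {"xyz": [0, 0, 0], "twist": [0, 0, 0.36], "jaw": 0.1},
    {"xyz": [0, 0, 0], "twist": [0, 0, 0.48], "jaw": 0.1},
    {"xyz": [0, 0, 0], "twist": [0, 0, 0.6], "jaw": 0.1},
    {"xyz": [0, 0, 0], "twist": [0, 0, 0.7], "jaw": 0.1},
    {"xyz": [0, 0, 0], "twist": [0, 0, 0.8], "jaw": 0.1},
    {"xyz": [0, 0, 0], "twist": [0, 0, 0.9], "jaw": 0.1},
    {"xyz": [0, 0, 0], "twist": [0, 0, 0.96], "jaw": 0.1},
    {"xyz": [0, 0, 0], "twist": [0, 0, 1.0], "jaw": 0.1},
    {"xyz": [0, 0, 0], "twist": [0, 0, 1.0], "jaw": 0.1},
  ],
)

```text
clock: 32.62
tcp_pos: [0.5362, 0.0884, 0.0877]
orientation: [-0.001, 0.835, 0.551, 0.0]
wrist_force: [0.9, 2.9, -0.7]
finger_gap: 0.0251
```

```bash
python3 - <<'E'
from h import *
s=env.get_state(); print(s['ft_torque'],s['wrist_force'],s['joint_pos'][5],s['finger_gap']); plan(s['tcp_pos'],1.31); jaws()
E
```

```text
[0.83437429 0.08217347 0.08596087] [ 0.89971685  2.85247767 -0.69942664] 0.4191709785419919 0.025061264390816535
shift [0. 0. 0.] twist z -0.1437 | yaw 1.1663 tcp [0.5362 0.0884 0.0877] j6 0.419 t 32.62
left 12 x range [0.039  0.0585] 309
left 52 x range [0.0391 0.0603] 448
```

>>> servo_tool(
  targets=[
    {"xyz": [0, 0, 0], "twist": [0, 0, 0.08], "jaw": 0.1},
    {"xyz": [0, 0, 0], "twist": [0, 0, 0.16], "jaw": 0.1},
    {"xyz": [0, 0, 0], "twist": [0, 0, 0.22], "jaw": 0.1},
    {"xyz": [0, 0, 0], "twist": [0, 0, 0.25], "jaw": 0.1},
    {"xyz": [0, 0, 0], "twist": [0, 0, 0.25], "jaw": 0.1},
  ],
)

```text
clock: 33.08
tcp_pos: [0.5362, 0.0883, 0.0877]
orientation: [-0.001, 0.897, 0.442, 0.0]
wrist_force: [0.1, 3.1, -0.4]
finger_gap: 0.025
```

```bash
python3 - <<'E'
from h import *
s=env.get_state(); print(s['ft_torque'],s['wrist_force'],s['finger_gap']); plan(s['tcp_pos'],1.31); jaws()
E
```

```text
[1.04672838 0.1127883  0.14860973] [ 0.11032534  3.06045751 -0.36908937] 0.02498140122173371
shift [0. 0. 0.] twist z -0.3935 | yaw 0.9165 tcp [0.5362 0.0883 0.0877] j6 0.669 t 33.08
left 12 x range [0.0383 0.0598] 653
left 52 x range [0.0384 0.06  ] 483
```

>>> servo_tool(
  targets=[
    {"xyz": [0, 0, 0], "twist": [0, 0, 0.05], "jaw": 0.1},
    {"xyz": [0, 0, 0], "twist": [0, 0, 0.1], "jaw": 0.1},
    {"xyz": [0, 0, 0], "twist": [0, 0, 0.13], "jaw": 0.1},
    {"xyz": [0, 0, 0], "twist": [0, 0, 0.13], "jaw": 0.1},
  ],
)

```text
clock: 33.47
tcp_pos: [0.5362, 0.0882, 0.0877]
orientation: [-0.001, 0.924, 0.383, 0.0]
wrist_force: [-1.0, 3.7, -0.6]
finger_gap: 0.025
```

```bash
python3 - <<'E'
from h import *
s=env.get_state(); print(s['ft_torque'],s['wrist_force'],s['finger_gap']); plan(s['tcp_pos'],1.31); jaws()
E
```

```text
[1.2057019  0.2137194  0.40526529] [-1.04527004  3.66417087 -0.61949127] 0.02495104887593288
shift [0. 0. 0.] twist z -0.5236 | yaw 0.7864 tcp [0.5362 0.0882 0.0877] j6 0.799 t 33.47
left 12 x range [0.0384 0.0601] 673
left -30 x range [0.0386 0.0589] 98
left 52 x range [0.0385 0.0599] 494
```

The left cam is at its stop too: 0.41 N m, and the jaw no longer moves. I'll relieve, lift, and carry the driver back.

>>> servo_tool(
  targets=[
    {"xyz": [0, 0, 0], "twist": [0, 0, -0.1], "jaw": 0.1},
    {"xyz": [0, 0, 0], "twist": [0, 0, -0.17], "jaw": 0.1},
    {"xyz": [0, 0, -0.01], "twist": [0, 0, -0.17], "jaw": 0.1},
    {"xyz": [0, 0, -0.02], "twist": [0, 0, -0.17], "jaw": 0.1},
    {"xyz": [0, 0, -0.05], "twist": [0, 0, -0.2], "jaw": 0.1},
    {"xyz": [0, 0, -0.08], "twist": [0, 0, -0.3], "jaw": 0.1},
    {"xyz": [0, 0, -0.1], "twist": [0, 0, -0.4], "jaw": 0.1},
    {"xyz": [0, 0, -0.1], "twist": [0, 0, -0.5], "jaw": 0.1},
    {"xyz": [0, 0, -0.1], "twist": [0, 0, -0.5], "jaw": 0.1},
    {"xyz": [0, 0, -0.1], "twist": [0, 0, -0.5], "jaw": 0.1},
  ],
)

```text
clock: 34.35
tcp_pos: [0.5365, 0.087, 0.1888]
orientation: [0.001, 0.802, 0.597, 0.0]
wrist_force: [-0.2, 0.8, -1.4]
finger_gap: 0.0252
```

```bash
python3 - <<'E'
from h import *
env.read_camera('wrist'); s=env.get_state(); print(s['ft_torque'],s['wrist_force'],s['finger_gap']); jaws(); plan([.5988,-.337,.185],2.048)
E
```

```text
[-0.01257144  0.01934939 -0.00725308] [-0.2576688  -0.22382143 -1.39734248] 0.02500411980487384
left 12 x range [0.0386 0.0596] 334
left 52 x range [0.0384 0.0597] 265
shift [-0.3885  0.1816  0.0026] twist z -0.7671 | yaw 1.2809 tcp [0.5358 0.0872 0.1874] j6 0.304 t 34.45
```

>>> servo_tool(
  targets=[
    {"xyz": [-0.3885, 0.1815, 0], "twist": [0, 0, -0.767], "jaw": 0.1},
    {"xyz": [-0.3885, 0.1815, 0], "twist": [0, 0, -0.767], "jaw": 0.1},
    {"xyz": [-0.3885, 0.1815, 0], "twist": [0, 0, -0.767], "jaw": 0.1},
    {"xyz": [-0.3885, 0.1815, 0], "twist": [0, 0, -0.767], "jaw": 0.1},
    {"xyz": [-0.3885, 0.1815, 0], "twist": [0, 0, -0.767], "jaw": 0.1},
    {"xyz": [-0.3885, 0.1815, 0], "twist": [0, 0, -0.767], "jaw": 0.1},
    {"xyz": [-0.3885, 0.1815, 0], "twist": [0, 0, -0.767], "jaw": 0.1},
    {"xyz": [-0.3885, 0.1815, 0], "twist": [0, 0, -0.767], "jaw": 0.1},
    {"xyz": [-0.3885, 0.1815, 0], "twist": [0, 0, -0.767], "jaw": 0.1},
    {"xyz": [-0.3885, 0.1815, 0], "twist": [0, 0, -0.767], "jaw": 0.1},
    {"xyz": [-0.3885, 0.1815, 0], "twist": [0, 0, -0.767], "jaw": 0.1},
    {"xyz": [-0.3885, 0.1815, 0], "twist": [0, 0, -0.767], "jaw": 0.1},
  ],
)

```text
clock: 35.45
tcp_pos: [0.5996, -0.3428, 0.185]
orientation: [-0.001, 0.522, 0.853, -0.001]
wrist_force: [0.6, 0.5, -1.1]
finger_gap: 0.0249
```

>>> servo_tool(
  targets=[
    {"xyz": [0, 0, 0], "twist": [0, 0, 0], "jaw": 0.1},
    {"xyz": [0, 0, 0], "twist": [0, 0, 0], "jaw": 0.1},
    {"xyz": [0, 0, 0], "twist": [0, 0, 0], "jaw": 0.1},
  ],
)

```text
clock: 35.7
tcp_pos: [0.6002, -0.3349, 0.1873]
orientation: [-0.001, 0.518, 0.855, 0.0]
wrist_force: [0.5, -0.0, -0.7]
finger_gap: 0.0251
```

```bash
python3 - <<'E'
from h import *
plan([.5988,-.337,.155],2.048); s=env.get_state(); T=rot(s['orientation'])
c=env.read_camera('wrist'); P=wcloud(c); Q=(P-s['tcp_pos'])@T; Z=P[...,2]
m=((Z>.075)&(Z<.085)&(np.hypot(P[...,0]-.601,P[...,1]+.334)<.05)); r=cv2.minAreaRect((Q[m][:,:2]*1000).astype(np.float32)); print('block top in tool',r)
z=s['tcp_pos'][2]-.0624; m=(abs(Z-z)<.006)&(np.hypot(Q[...,0],Q[...,1])<.012)
print('blade',len(Q[m]),Q[m].min(0),Q[m].max(0))
# hole: below top inside block
m=(Z<.07)&(np.hypot(P[...,0]-.601,P[...,1]+.334)<.02); 
if m.sum(): print('hole',Q[m].mean(0),m.sum())
E
```

```text
shift [-0.0012 -0.0022  0.0323] twist z 0.0035 | yaw 2.0515 tcp [ 0.6002 -0.3349  0.1873] j6 -1.106 t 35.7
block top in tool ((-0.47995924949645996, 2.1563644409179688), (61.063812255859375, 61.10409927368164), 49.342159271240234)
blade 30 [-0.00402774  0.00030656  0.05699133] [0.00765278 0.00107903 0.06190085]
hole [-0.00055106  0.00928163  0.14736835] 336
```

>>> servo_tool(
  targets=[
    {"xyz": [-0.0016, -0.001, 0.01], "twist": [0, 0, 0], "jaw": 0.1},
    {"xyz": [-0.0016, -0.001, 0.03], "twist": [0, 0, 0], "jaw": 0.1},
    {"xyz": [-0.0016, -0.001, 0.04], "twist": [0, 0, 0], "jaw": 0.1},
    {"xyz": [-0.0016, -0.001, 0.05], "twist": [0, 0, 0], "jaw": 0.1},
    {"xyz": [-0.0016, -0.001, 0.05], "twist": [0, 0, 0], "jaw": 0.1},
    {"xyz": [-0.0016, -0.001, 0.05], "twist": [0, 0, 0], "jaw": 0.1},
  ],
)

```text
clock: 36.25
tcp_pos: [0.5999, -0.3376, 0.137]
orientation: [-0.001, 0.519, 0.855, 0.0]
wrist_force: [-0.5, -0.6, -2.0]
finger_gap: 0.0255
```

Tip at 0.0746, below the block top with no force, so it's in the hole. Continuing down.

>>> servo_tool(
  targets=[
    {"xyz": [0, 0, 0.02], "twist": [0, 0, 0], "jaw": 0.1},
    {"xyz": [0, 0, 0.04], "twist": [0, 0, 0], "jaw": 0.1},
    {"xyz": [0, 0, 0.055], "twist": [0, 0, 0], "jaw": 0.1},
    {"xyz": [0, 0, 0.064], "twist": [0, 0, 0], "jaw": 0.1},
    {"xyz": [0, 0, 0.067], "twist": [0, 0, 0], "jaw": 0.1},
    {"xyz": [0, 0, 0.067], "twist": [0, 0, 0], "jaw": 0.1},
    {"xyz": [0, 0, 0.067], "twist": [0, 0, 0], "jaw": 0.1},
  ],
)

```text
clock: 36.83
tcp_pos: [0.601, -0.3388, 0.0719]
orientation: [0.001, 0.519, 0.855, -0.0]
wrist_force: [-0.1, 0.3, -0.4]
finger_gap: 0.0249
```

>>> servo_tool(
  targets=[
    {"xyz": [0, 0, 0.002], "twist": [0, 0, 0], "jaw": 0.1},
    {"xyz": [0, 0, 0.002], "twist": [0, 0, 0], "jaw": 0.1},
    {"xyz": [0, 0, 0.002], "twist": [0, 0, 0], "jaw": 0.6},
    {"xyz": [0, 0, 0.002], "twist": [0, 0, 0], "jaw": 0.6},
    {"xyz": [0, 0, 0.002], "twist": [0, 0, 0], "jaw": 0.6},
    {"xyz": [0, 0, 0.002], "twist": [0, 0, 0], "jaw": 0.6},
    {"xyz": [0, 0, -0.03], "twist": [0, 0, 0], "jaw": 0.6},
    {"xyz": [0, 0, -0.06], "twist": [0, 0, 0], "jaw": 0.6},
    {"xyz": [0, 0, -0.1], "twist": [0, 0, 0], "jaw": 0.6},
    {"xyz": [0, 0, -0.14], "twist": [0, 0, 0], "jaw": 0.6},
    {"xyz": [0, 0, -0.16], "twist": [0, 0, 0], "jaw": 0.6},
    {"xyz": [0, 0, -0.16], "twist": [0, 0, 0], "jaw": 0.6},
  ],
)

```text
clock: 37.83
tcp_pos: [0.6025, -0.3398, 0.238]
orientation: [0.006, 0.519, 0.855, -0.0]
wrist_force: [0.0, -0.6, -0.5]
finger_gap: 0.0511
```

>>> servo_tool(
  targets=[
    {"xyz": [-0.03, -0.2, 0], "twist": [0, 0, 0], "jaw": 0.6},
    {"xyz": [-0.03, -0.2, 0], "twist": [0, 0, 0], "jaw": 0.6},
    {"xyz": [-0.03, -0.2, 0], "twist": [0, 0, 0], "jaw": 0.6},
    {"xyz": [-0.03, -0.2, 0], "twist": [0, 0, 0], "jaw": 0.6},
    {"xyz": [-0.03, -0.2, 0], "twist": [0, 0, 0], "jaw": 0.6},
    {"xyz": [-0.03, -0.2, 0], "twist": [0, 0, 0], "jaw": 0.6},
    {"xyz": [-0.03, -0.2, 0], "twist": [0, 0, 0], "jaw": 0.6},
    {"xyz": [-0.03, -0.2, 0], "twist": [0, 0, 0], "jaw": 0.6},
  ],
)

```text
clock: 38.5
tcp_pos: [0.4367, -0.4571, 0.2303]
orientation: [-0.0, 0.519, 0.855, 0.0]
wrist_force: [-0.8, 0.3, -0.7]
finger_gap: 0.0514
```

```bash
python3 - <<'E'
from h import *
print(env.get_state()['tcp_pos'])
c=cam('scene','s20.png'); t=cam('top','t20.png'); P=cloud(t); Z=P[...,2]
m=(Z>.14)&(Z<.17)&(np.hypot(P[...,0]-.6,P[...,1]+.335)<.04); print('driver top',P[m].mean(0) if m.any() else None, Z[m].max() if m.any() else 0)
a=c['color'][150:450,140:540,::-1]; b=t['color'][170:320,140:480,::-1]
cv2.imwrite('pics/v20.png',np.vstack([cv2.resize(a,(533,400)),np.pad(cv2.resize(b,(453,200)),((0,0),(0,80),(0,0)))]))
E
```

```text
[ 0.43673116 -0.45710539  0.23031746]
driver top [ 0.59856909 -0.33741398  0.15042656] 0.15858283358679892
```

View pics/v20.png

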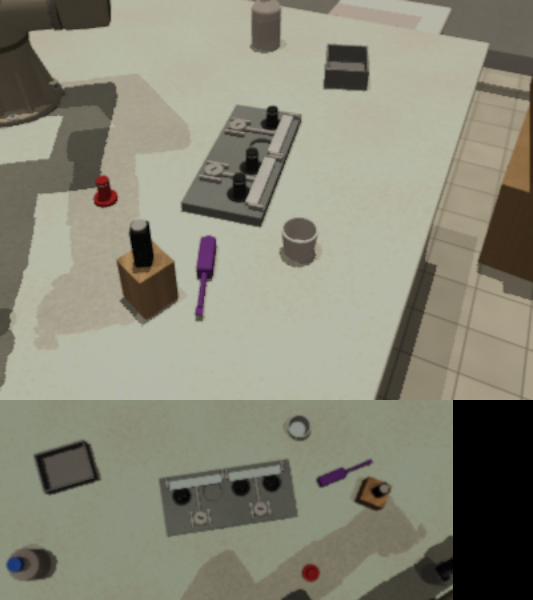

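The final view shows all three feet standing in cups 1, 3 and 4 with both jaws drawn in. The black driver is upright in its block, with its top at about 0.15 m. No black foot is left on the worktop, and the gripper is clear of everything.

```bash
python3 -c "
from h import *
s=env.get_state(); print(s['clock'],s['wrist_force']); print(env.hand_in())"
```

```text
38.6 [-0.45162524  1.17887348 -0.80862726]
the job is handed in; nothing more can be done
None
```

I handed the job in at 38.6 s. All three black feet stand in cups 4, 3 and 1. With all of them in, I used the black screwdriver to turn the right cam and then the left cam clockwise to their stops. The screwdriver is back upright in its holder.

**Last checks:**
- **Feet:** their tops measured 58 mm above the worktop and within 2 mm of the cup centres, before the cams were turned. The final pictures still show them upright, with no black foot left on the worktop.
- **Cams:** at the end of each turn the torque rose to 0.31 N m (right) and 0.41 N m (left) while the jaws stopped moving. The jaw bars had travelled about 8 mm, measured to roughly 0.5 mm.
- **Screwdriver:** its top is about 0.15 m above the worktop, as it was at the start.
- **Gripper:** clear of everything at hand-in.

**What disagreed or went wrong:**
- **TCP reading:** the real fingertips sat about 32 mm behind the reported TCP. My first grasp closed just above a foot without moving it, and I corrected for the offset from then on.
- **Purple screwdriver:** this decoy was upright in the first pictures and lying on the table by 7.5 s. It seems to have toppled without contact from the arm, but I didn't see it fall. I left it alone.
- **Holder:** the palm pressed lightly on the handle, about 6 N, when I first gripped the driver.

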